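Load a brass lock plate into the marking jig

TASK

Load the brass plate into the marking jig: press your closed fingertips lightly on top of the plate and drag it, flat on the board, between the guides and under the lips until it is fully home against the back stop. Then lift off and swing the blue gate shut behind it by its black post. Press on the plate with no more than about 25 N, do not ram the stop, and leave the things standing around alone.

Things in the scene. Friction and masses are not known exactly. Their poses are not given: they have to be found in the camera images.
- jig: Marking jig: fixed grey board, 152 (x) x 380 (y) mm, smooth, level, on levelling feet (its height differs by up to 8 mm). Origin on its middle line, below the board; board top at z = 18 mm, x -76 to 76, y -210 to 170 mm. +y is the way the plate goes in. Pocket at y 30 to 150 mm, loading area at y below -30 mm.
- back_stop: Dark steel bar across the +y end of the pocket, 117 x 14 x 11 mm. Origin: centre of the lower edge of its face toward the plate, on the board's top, at y = 150 mm in the jig's frame; axes as the jig's.
- home (a point): Where point plate_top lies when the plate is fully home: jig x = 0, y = 90, z = 21 mm. The guides and lips are no higher than 12 mm above the board.
- plate_top (a point): Centre of the upper face of the loose brass lock plate: 90 (its x) x 120 (its y) x 3 mm, 0.2 to 0.35 kg, corner hole marks, keyhole mark near its -y end. Starts flat on the loading area, +y end roughly toward the pocket. Too wide to grasp, too thin to pick up. Slippery on the board (friction about 0.2); fingertips pressed on it with 6 to 12 N drag it well, and may slip with much less.
- gate (a joint): Gate angle: a blue bar 55 x 8 x 7 mm just above the board, on an upright pivot. 0 = shut: bar along jig +x, across the pocket's mouth, 2 mm behind the home plate. Grows as it opens (clockwise from above); 1.57 = open, bar along jig -y; stops at 0 and 1.8. Stays where left; about 1.2 N at the post moves it. It strikes a plate that is not home.
- mouth (a point): Middle of the pocket's mouth, on the board: jig x = 0, y = 30, z = 18 mm. From here to the back stop run dark side rails, inner faces at x = +-46.5 mm (1.5 mm play each side of the plate), with lips over the plate's edges from y = 42 mm on: undersides 5 mm above the board, inner edges at x = +-39.5 mm. On +x a flared guide leads in from x = 69 mm at y = -10 mm; on -x the gate's round hub and a slanted nose.
- gate_hinge (a point): Point on the upright axis of the gate's pivot, 6 mm above the board, at x = -60 mm, y = 24 mm in the jig's frame.
- gate_post (a point): Grip of the gate: a round upright black post 12 mm in diameter on the bar, 42 mm from the pivot's axis. This point is on its axis, 30 mm above the board; the post's top is 42 mm and the lower end of its black grip 16 mm above the board.
- padlock: Brass padlock standing on its body, 19 x 42 x 66 mm, origin at the centre of its underside. Bystander.
- oil_bottle: Small white oil bottle with a red tip, 40 x 40 x 114 mm, upright, origin at the centre of its underside. Bystander.
- tape_roll: Blue roll of tape lying flat, 64 mm across, 18 mm high, origin at the centre of its underside. Bystander.
- plate: The brass plate itself: origin at the centre of its underside, axes as point plate_top. A fingertip turning on the spot hardly turns it; dragging one end sideways does (35 mm ahead of the centre: roughly 0.17 m of sideways drag per radian, the centre then shifting about 3/4 as far). Dragged by its front half it trails straight; entering askew it can wedge between the guides.
There are look-alikes about, which are no part of the job. There is more than one size of the plate; the job needs the larger.

How it is judged:
By the outcome, as a careful person would: the job done as asked, in the order asked, and still so for the second after the job is handed in, with the robot touching nothing.
It also fails if it takes over 72 s, if anything falls off the work surface, if the arm or the gripper's body presses on something with over 40 N, if the wrist force passes 120 N, or if a joint passes its speed limit or range.

ROBOT

A 6-joint arm with a two-finger parallel gripper is mounted at the origin on a cart in front of the work surface, level with it; the furniture and walls round the work are solid. World frame = base frame: x ahead of the robot, y to its left, z up, the work surface at z = 0. Lengths are in mm, angles in rad, forces in N, time in s.
With the tool pointing down it reaches from about 350 to 775 mm from the base axis. Payload 7.3 kg.
Tool frame: the origin (TCP) lies on the centre line of the jaws, within the pads' length; the fingertips stand 22 mm ahead of it and the grasp point (between the pads) lies 3 mm ahead of it; z points along the fingers, y is the direction in which the jaws open and shut (so a half turn about z gives the same grasp; the last joint's range is limited). The gripper opens to 92 mm and grips with 3 to 60 N. Pads are 19 mm wide; open, the fingers measure 130 mm over their backs; the gripper's body (75 mm by 190 mm) begins 47 mm behind the grasp point.
Start: joints at [1.077, 0.342, 1.524, -0, 1.275, -0.146], TCP at [178.923, 493.592, 210.141] pointing down, gripper open.
Joint ranges: [-2.53, 2.53], [-0.77, 2.02], [0.04, 2.7], [-1, 4.14], [0.28, 2.66], [-3.11, 3.11]. Speed limits (rad/s): [2.57, 2.57, 3.14, 3.14, 3.14, 3.14].

INTERFACE

Orientations are given as [roll, pitch, yaw] about the fixed x, y, z axes, in that order (R = Rz(yaw) Ry(pitch) Rx(roll)).
In Python, from plant import get_obs, capture, close_job gives the robot as it stands.
- The arm moves only by the tool carry_out, never from a script. Its arguments are lists of equal length, an entry for each row: "xyz": the shift along the tool's x, y, z scaled (see below), a list of three; "dr": the turn, a rotation vector about the tool's x, y, z scaled (see below), a list of three. A call has 1 to 8 rows; each row shifts and turns the commanded pose from where the row before left it, along the tool's axes as they then stand; what a row does not reach is not made up. The controller multiplies each number of a shift by 0.06 m and each number of a turn by 8 degrees. A row lasts 1/8 s, in which the tool goes at most 62.5 mm and 10.7 degrees, less where a joint would pass 70% of its speed; a pose out of reach is approached as far as the arm can. A call with a number of a shift or a turn outside -1 to 1 is refused whole. A call with a gripper value outside its range is refused whole. "gripper" is the gripper's target within -1 to 1 (fully open at 1, half-way at 0, shut at -1), set as the call begins (left out, the last holds). The fingers move at their own pace and stop on an object; the grip force is fixed at half the most. Time passes only in rows, so rows that do not move let the fingers close. It gives the time, the measured TCP pose, the force and the opening at its end, in the units of the state.
- get_obs(): the state, without advancing time (a new reading comes with each control period).
- capture(name): name is "scene" or "top"; returns a dict with "image" (384x512x3 uint8, blue, green, red), "fx", "fy", "cx", "cy" (pixels), "pose" (4x4, takes a point from camera to world coordinates). Camera axes: x right, y up, looking along -z (the intrinsics and any distortion apply to the point x, -y, -z); pixel columns grow to the right and rows downward; lengths in mm; the calibration is good to about 2 mm. A picture is of the moment at which its call begins. There is no depth.
- close_job(): hands the job in, once; it reports no verdict.
The state is a dict: "time": time; "joint_positions": joint angles; "dq": joint speeds; "tau": joint torques, N m; "tool_pos": TCP position; "tcp_rot": TCP orientation; "contact_force": force on the tool from outside, world axes, zero at the start; "moment": the same for the moment, N m; "grip_width": finger opening in mm.
Only numpy, scipy, OpenCV 4.12 (cv2) and the standard library are available. Lean on these libraries where they do the work, as an engineer would, in place of code of your own. Each camera call takes 0.05 s, during which the arm holds its last target.

## Working session

There is one attempt and no reset: what is moved stays moved. The work goes in short steps, Python scripts to look and compute and a tool call to move; the robot and the scene stay as the last step left them, time stands still between calls to the robot, and variables do not carry over. Pictures are saved under pics/ and viewed, and the job is handed in when it is done.

Besides the shell and the picture viewer there is one more tool, called after ">>>" in YAML: its name, and indented under it one key for each argument. carry_out: Moves the arm, as the interface text tells. Shifts and turns lie within -1 to 1; 1 stands for 0.06 m of shift or 8 degrees of turn. Its arguments: {"type":"object","properties":{"xyz":{"type":"array"},"dr":{"type":"array"},"gripper":{"type":"number"}},"required":["xyz","dr"]}

```bash
mkdir -p pics; ls; python3 - <<'E'
from plant import get_obs,capture
import cv2
print(get_obs())
for n in("scene","top"):
    c=capture(n); cv2.imwrite(f"pics/{n}0.png",c["image"]); print(n,{k:v for k,v in c.items() if k!="image"})
E
```

```text
pics
{'time': 0.0, 'joint_positions': array([ 1.07701180e+00,  3.42716214e-01,  1.52502352e+00, -3.11502646e-06,
        1.27541567e+00, -1.46022376e-01]), 'dq': array([-0.0022977 , -0.00093525,  0.0015652 ,  0.00109176,  0.00028148,
       -0.00041443]), 'tau': array([-1.78647311e-03, -4.31251645e+01, -2.44211268e+01,  7.15040253e-02,
        5.62210358e-02, -1.47780415e-04]), 'tool_pos': array([178.69667374, 493.18232642, 209.44610197]), 'tcp_rot': array([-3.14004609e+00, -2.24440451e-04,  2.79383124e+00]), 'contact_force': array([ 0.2732045 ,  0.70065189, -0.04272319]), 'moment': array([0.0362737 , 0.02766108, 0.02146932]), 'grip_width': 91.72602175400533}
scene {'fx': 400.7037268438632, 'fy': 400.7037268438632, 'cx': 258.68320066208963, 'cy': 196.44788462761434, 'pose': array([[ 7.22302271e-01,  3.93264028e-01, -5.68878575e-01,
        -5.25313210e+01],
       [-6.91157437e-01,  3.81820512e-01, -6.13607769e-01,
        -6.43524984e+02],
       [-2.41003542e-02,  8.36394943e-01,  5.47597181e-01,
         6.34978981e+02],
       [ 0.00000000e+00,  0.00000000e+00,  0.00000000e+00,
         1.00000000e+00]])}
top {'fx': 366.9443729091397, 'fy': 366.9443729091397, 'cx': 249.65841546035747, 'cy': 196.15051163277988, 'pose': array([[ 1.15646366e-02,  9.94162668e-01, -1.07269978e-01,
         4.29907941e+02],
       [-9.99906807e-01,  1.22759599e-02,  5.97317410e-03,
         2.46747923e+01],
       [ 7.25514866e-03,  1.07190904e-01,  9.94211986e-01,
         9.30648754e+02],
       [ 0.00000000e+00,  0.00000000e+00,  0.00000000e+00,
         1.00000000e+00]])}
```

View pics/scene0.png

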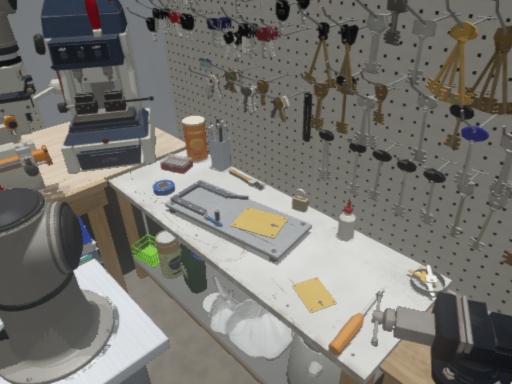

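View pics/top0.png

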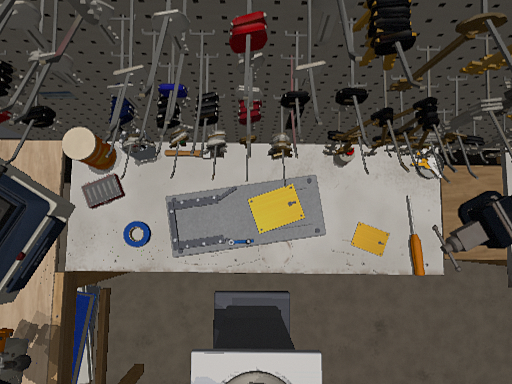

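```bash
python3 - <<'E'
import cv2
t=cv2.imread("pics/top0.png")[165:265,155:335]; cv2.imwrite("pics/topz.png",cv2.resize(t,None,fx=4.4,fy=4.4,interpolation=cv2.INTER_CUBIC))
t=cv2.imread("pics/scene0.png")[170:260,155:315]; cv2.imwrite("pics/scz.png",cv2.resize(t,None,fx=5,fy=5,interpolation=cv2.INTER_CUBIC))
E
```

```text
(no output)
```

View pics/topz.png

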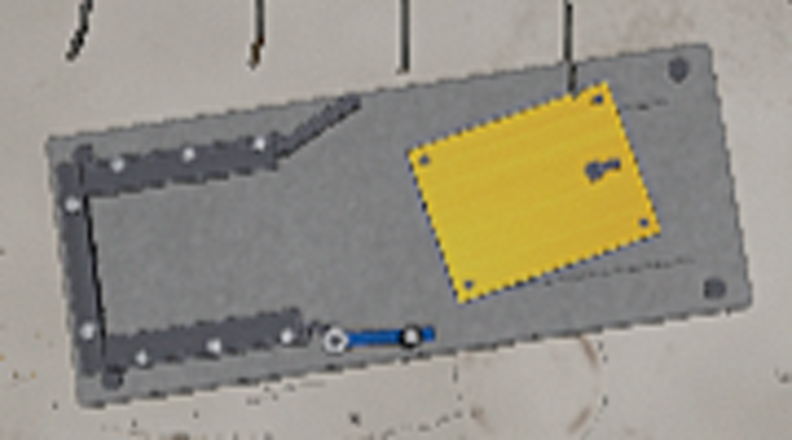

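View pics/scz.png

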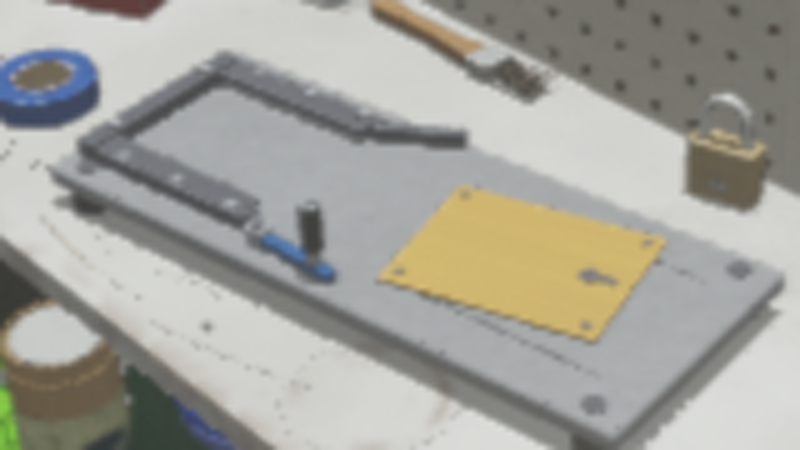

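```bash
cat > h.py <<'E'
import numpy as np,cv2
from plant import get_obs,capture
def ray(c,uv):
    u,v=uv; d=np.array([(u-c["cx"])/c["fx"],-(v-c["cy"])/c["fy"],-1.]); P=c["pose"]
    return P[:3,3],P[:3,:3]@d
def onz(c,uv,z):
    o,d=ray(c,uv); return o+d*(z-o[2])/d[2]
def proj(c,p):
    q=c["pose"][:3,:3].T@(np.asarray(p,float)-c["pose"][:3,3]); return np.array([c["cx"]+c["fx"]*q[0]/-q[2],c["cy"]-c["fy"]*q[1]/-q[2]])
def tri(c1,u1,c2,u2):
    o1,d1=ray(c1,u1);o2,d2=ray(c2,u2)
    s,_,_,_=np.linalg.lstsq(np.c_[d1,-d2],o2-o1,rcond=None)
    a,b=o1+s[0]*d1,o2+s[1]*d2; return (a+b)/2,np.linalg.norm(a-b)
def quad(mask,n0=None):
    """corners of a quadrilateral blob, lines fitted to its contour sides"""
    cs,_=cv2.findContours(mask,cv2.RETR_EXTERNAL,cv2.CHAIN_APPROX_NONE)
    k=max(cs,key=cv2.contourArea); h=cv2.convexHull(k)
    for e in np.linspace(.01,.15,60):
        a=cv2.approxPolyDP(h,e*cv2.arcLength(h,True),True)
        if len(a)<=4: break
    a=a[:,0].astype(float); 
    if len(a)!=4: return a,k
    L=[];pts=k[:,0].astype(float); cen=a.mean(0)
    for i in range(4):
        p,q=a[i],a[(i+1)%4]; t=(q-p)/np.linalg.norm(q-p); n=np.array([-t[1],t[0]])
        s=(pts-p)@t; dd=(pts-p)@n; m=(abs(dd)<2.5)&(s>.1*np.linalg.norm(q-p))&(s<.9*np.linalg.norm(q-p))
        vx,vy,x,y=cv2.fitLine(pts[m].astype(np.float32),cv2.DIST_HUBER,0,.01,.01).ravel()
        nn=np.array([-vy,vx]); 
        if nn@(np.array([x,y])-cen)<0: nn=-nn
        L.append((nn,nn@[x,y]+.35))   # contour px centres lie inside
    out=[np.linalg.solve(np.array([L[i-1][0],L[i][0]]),[L[i-1][1],L[i][1]]) for i in range(4)]
    return np.array(out),k
def yellow(im,roi):
    h=cv2.cvtColor(im,cv2.COLOR_BGR2HSV); m=cv2.inRange(h,(18,90,90),(32,255,255)); z=np.zeros_like(m); x0,y0,x1,y1=roi; z[y0:y1,x0:x1]=m[y0:y1,x0:x1]; return cv2.morphologyEx(z,cv2.MORPH_CLOSE,np.ones((5,5)))
E
python3 - <<'E'
from h import *
np.set_printoptions(precision=2,suppress=True)
T=capture("top");S=capture("scene")
for nm,c,roi in(("top",T,(235,175,320,240)),("topsmall",T,(340,215,400,262)),("sc",S,(225,200,295,240))):
    q,k=quad(yellow(c["image"],roi)); print(nm,q.tolist())
    P=np.array([onz(c,p,25) for p in q]); print(P, np.linalg.norm(P-np.roll(P,-1,0),axis=1),P.mean(0))
E
```

```text
top [[292.4412841796875, 183.08306884765625], [304.8699035644531, 217.27426147460938], [259.0945129394531, 233.1029815673828], [247.0606231689453, 198.9207763671875]]
[[ 561.72  -87.09   25.  ]
 [ 476.84 -117.73   25.  ]
 [ 436.62   -5.     25.  ]
 [ 520.63   25.6    25.  ]] [ 90.24 119.69  89.41 119.94] [498.95 -46.05  25.  ]
topsmall [[358.17498779296875, 221.42562866210938], [389.0002136230469, 233.14210510253906], [381.3171691894531, 256.1264953613281], [350.3824462890625, 244.2471160888672]]
[[ 468.16 -249.45   25.  ]
 [ 440.25 -324.94   25.  ]
 [ 384.07 -304.46   25.  ]
 [ 412.03 -229.17   25.  ]] [80.48 59.79 80.31 59.68] [ 426.13 -277.01   25.  ]
sc [[229.85418701171875, 225.06060791015625], [247.15013122558594, 207.1028289794922], [287.56982421875, 217.75933837890625], [273.3102722167969, 237.45603942871094]]
[[ 439.84   -2.84   25.  ]
 [ 523.68   24.55   25.  ]
 [ 563.83  -85.26   25.  ]
 [ 481.38 -115.1    25.  ]] [ 88.19 116.92  87.69 119.69] [502.18 -44.66  25.  ]
```

```bash
python3 - <<'E'
from h import *
for n in ("top","scene"):
    im=cv2.imread(f"pics/{n}0.png"); 
    pts={"top":[(180,215),(195,239),(320,200),(330,200),(300,260),(220,215)],"scene":[(200,200),(275,245),(300,225),(300,270),(215,190),(150,200)]}[n]
    h=cv2.cvtColor(im,cv2.COLOR_BGR2HSV)
    for p in pts: print(n,p,im[p[1],p[0]],h[p[1],p[0]])
E
```

```text
top (180, 215) [126 124 123] [110   6 126]
top (195, 239) [95 90 90] [120  13  95]
top (320, 200) [111 114 115] [ 23   9 115]
top (330, 200) [172 177 182] [ 15  14 182]
top (300, 260) [167 172 178] [ 14  16 178]
top (220, 215) [135 133 134] [135   4 135]
scene (200, 200) [173 172 169] [ 98   6 173]
scene (275, 245) [171 170 167] [ 98   6 171]
scene (300, 225) [169 168 165] [ 98   6 169]
scene (300, 270) [211 215 214] [ 38   5 215]
scene (215, 190) [122 117 114] [109  17 122]
scene (150, 200) [206 210 209] [ 38   5 210]
```

```bash
python3 - <<'E'
from h import *
np.set_printoptions(precision=2,suppress=True)
T=capture("top");S=capture("scene")
def bm(c,roi,lo,hi):
    h=cv2.cvtColor(c["image"],cv2.COLOR_BGR2HSV); m=((h[...,2]<hi)|(h[...,1]>60)).astype(np.uint8)*255
    z=np.zeros_like(m); x0,y0,x1,y1=roi; z[y0:y1,x0:x1]=m[y0:y1,x0:x1]
    return cv2.morphologyEx(z,cv2.MORPH_OPEN,np.ones((7,7)))
m=bm(T,(160,170,335,262),0,155); q,k=quad(m)
print("board top px",q.tolist())
for z in(18,22,26):
    P=np.array([onz(T,p,z) for p in q]); print(z,np.linalg.norm(P-np.roll(P,-1,0),axis=1))
print(P)
# plate corners triangulated
a,_=quad(yellow(T["image"],(235,175,320,240))); b,_=quad(yellow(S["image"],(225,200,295,240)))
for p in a:
    best=None
    cand=[tri(T,p,S,r) for r in b]; X,e=min(cand,key=lambda t:t[1]+abs(t[0][2]-25)); print(X,e)
v=T["image"].copy(); cv2.polylines(v,[np.round(q).astype(int)],True,(0,0,255),1); cv2.imwrite("pics/b1.png",cv2.resize(v[160:270,150:345],None,fx=4,fy=4))
E
```

```text
board top px [[315.79205322265625, 173.9025421142578], [325.8267517089844, 234.6466064453125], [172.22772216796875, 257.6931457519531], [164.910888671875, 196.12196350097656]]
18 [153.9  382.84 153.46 382.63]
22 [153.22 381.16 152.79 380.95]
26 [152.55 379.48 152.12 379.28]
[[ 585.48 -145.4    26.  ]
 [ 434.75 -168.89   26.  ]
 [ 374.66  205.8    26.  ]
 [ 525.    229.03   26.  ]]
[561.69 -86.94  26.93] 0.389562751825377
[ 477.38 -117.76   28.62] 1.8699829515358535
[437.38  -5.49  27.39] 1.9124966319874646
[521.43  24.65  25.94] 2.814078958368034
```

View pics/b1.png

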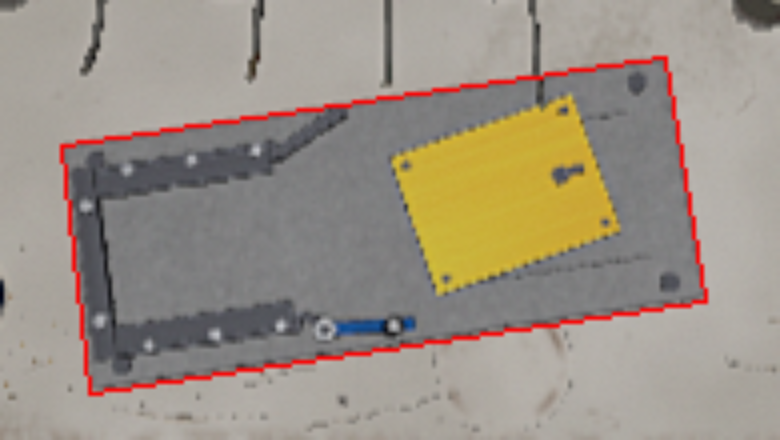

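```bash
cat >> h.py <<'E'
ZB=24.0
def jig():
    """jig frame fixed from first picture"""
    import json; d=json.load(open("jig.json")); return np.array(d["o"]),d["yaw"]
def toj(p):
    o,y=jig(); c,s=np.cos(y),np.sin(y); d=np.asarray(p)[:2]-o; return np.array([c*d[0]+s*d[1],-s*d[0]+c*d[1]])
def tow(p):
    o,y=jig(); c,s=np.cos(y),np.sin(y); return o+np.array([c*p[0]-s*p[1],s*p[0]+c*p[1]])
E
python3 - <<'E'
from h import *
import json
np.set_printoptions(precision=2,suppress=True)
T=capture("top");S=capture("scene")
q=[[315.79,173.90],[325.83,234.65],[172.23,257.69],[164.91,196.12]]
P=np.array([onz(T,p,ZB)[:2] for p in q])
J=np.array([[76,-210],[-76,-210],[-76,170],[76,170.]])
a=P-P.mean(0);b=J-J.mean(0)
yaw=np.arctan2((b[:,0]*a[:,1]-b[:,1]*a[:,0]).sum(),(a*b).sum())
R=np.array([[np.cos(yaw),-np.sin(yaw)],[np.sin(yaw),np.cos(yaw)]]); o=P.mean(0)-R@J.mean(0)
json.dump({"o":o.tolist(),"yaw":float(yaw)},open("jig.json","w")); print("jig",o,yaw,"res",P-(J@R.T+o))
# black post, hub
a,_=quad(yellow(T["image"],(235,175,320,240)))
Q=np.array([toj(onz(T,p,ZB+3)) for p in a]); print(Q,Q.mean(0)); e=Q[3]-Q[2]; 
yv=(Q[2]+Q[3]-Q[0]-Q[1]); print("plate yaw rel",np.arctan2(-yv[0],yv[1]))
for n,p,z in(("hub",(155+335/4.4,165+340/4.4),6),("posttop",(155+411/4.4,165+337/4.4),42),("baredge",(155+433/4.4,165+333/4.4),7),("flare",(155+355/4.4,165+102/4.4),12),("stop inner L",(155+90/4.4,165+195/4.4),11),("rail +x in",(155+278/4.4,165+168/4.4),12),("rail -x in",(155+298/4.4,165+312/4.4),12)):
    print(n,toj(onz(T,p,ZB+z)))
for s,e in (((58,-10),0),((0,90),0),((0,-150),0)): print(s,tow(s),np.linalg.norm(tow(s)))
E
```

```text
jig [476.92  49.89] 0.15880005683654713 res [[ 0.66 -0.32]
 [-0.33  0.15]
 [-0.45  0.46]
 [ 0.13 -0.29]]
[[  61.93 -148.36]
 [ -26.65 -165.17]
 [ -48.47  -47.76]
 [  38.88  -30.92]] [  6.42 -98.05]
plate yaw rel 0.1888318706894455
hub [-60.46  23.01]
posttop [-64.42 -18.78]
baredge [-64.6  -31.19]
flare [68.55 -6.95]
stop inner L [ 38.61 145.95]
rail +x in [38.18 40.66]
rail -x in [-42.26  40.72]
(58, -10) [535.77  49.19] 538.0269151003574
(0, 90) [462.69 138.76] 483.04926378548925
(0, -150) [500.64 -98.22] 510.1855562323802
```

```bash
python3 - <<'E'
from h import *
np.set_printoptions(precision=1,suppress=True)
T=capture("top");S=capture("scene")
for p in ((284,186),(247,180),(213,178),(172,181),(350,148),(345,150)):
    print(p,[ (onz(T,p,z)[:2],proj(S,onz(T,p,z))) for z in (100,200,300,400,500)])
# wall plane: base of pegboard at table back edge
for p in((150,145),(300,145),(420,150)): print(onz(T,p,0))
E
```

```text
(284, 186) [(array([543.8, -58.5]), array([274.6, 192.2])), (array([530.1, -48.5]), array([267.3, 156.8])), (array([516.4, -38.5]), array([259.1, 116.8])), (array([502.7, -28.5]), array([249.7,  71.3])), (array([489. , -18.5]), array([239. ,  19.1]))]
(247, 180) [(array([556.6,  26.2]), array([254.9, 178.2])), (array([541.4,  26. ]), array([249.2, 145.5])), (array([526.1,  25.8]), array([242.8, 108.4])), (array([510.9,  25.6]), array([235.4,  65.7])), (array([495.6,  25.5]), array([226.9,  16.2]))]
(213, 178) [(array([560.3, 104. ]), array([236.4, 167.7])), (array([544.6,  94.5]), array([232.1, 137.1])), (array([528.9,  84.9]), array([227.2, 102. ])), (array([513.2,  75.4]), array([221.6,  61.4])), (array([497.5,  65.8]), array([214.9,  14. ]))]
(172, 181) [(array([552.1, 197.4]), array([213. , 157.7])), (array([537.4, 176.6]), array([210.2, 129. ])), (array([522.7, 155.8]), array([207.1,  95.9])), (array([508., 135.]), array([203.4,  57.4])), (array([493.3, 114.2]), array([199.1,  12. ]))]
(350, 148) [(array([ 634.5, -211.2]), array([347.5, 201.6])), (array([ 609.8, -182.8]), array([334.8, 164.1])), (array([ 585.2, -154.4]), array([320.5, 121.9])), (array([ 560.6, -126. ]), array([304.5,  74.4])), (array([536. , -97.6]), array([286.2,  20.3]))]
(345, 150) [(array([ 629.6, -199.6]), array([342.2, 200.5])), (array([ 605.6, -172.6]), array([329.9, 163.2])), (array([ 581.5, -145.6]), array([316.2, 121.3])), (array([ 557.5, -118.6]), array([300.6,  74. ])), (array([533.4, -91.6]), array([282.9,  20.1]))]
[660.1 278.2   0. ]
[ 665.3 -109.9    0. ]
[ 656.2 -421.5    0. ]
```

```bash
python3 - <<'E'
from h import *
t=cv2.imread("pics/scene0.png")[0:220,150:410]; cv2.imwrite("pics/hk.png",cv2.resize(t,None,fx=2.7,fy=2.7,interpolation=cv2.INTER_CUBIC))
t=cv2.imread("pics/top0.png")[60:200,120:390]; cv2.imwrite("pics/hk2.png",cv2.resize(t,None,fx=2.9,fy=2.9,interpolation=cv2.INTER_CUBIC))
E
```

```text
(no output)
```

View pics/hk.png

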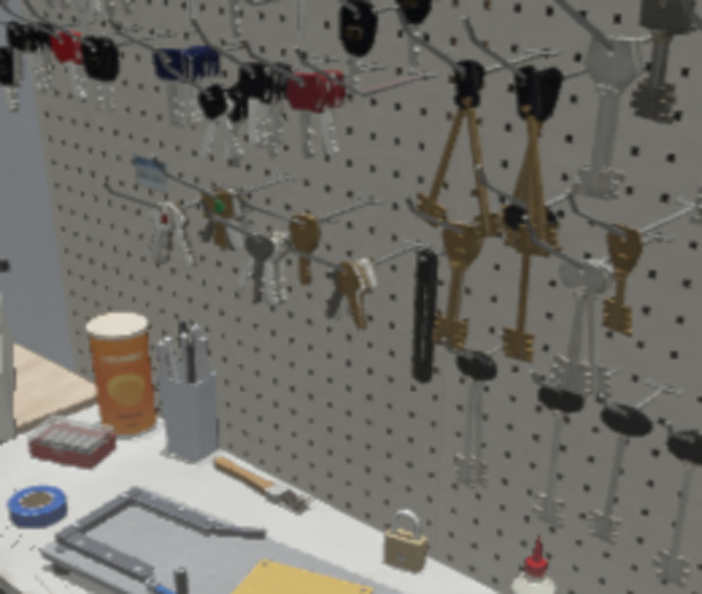

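View pics/hk2.png

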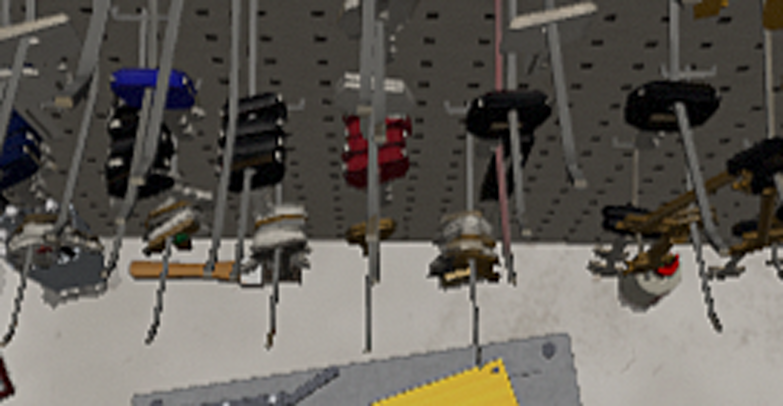

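>>> carry_out:
  xyz:
    - [0,0,0]
    - [0,0,0]
    - [0,0,0]
    - [0,0,0]
  dr:
    - [0,0,-0.905]
    - [0,0,-0.905]
    - [0,0,-0.905]
    - [0,0,-0.905]
  gripper: -1

```text
time: 1.0
tool_pos: [178.9, 493.6, 210.2]
tcp_rot: [3.142, 0.0, -2.98]
contact_force: [0.1, 0.7, 0.7]
grip_width: 56.4
```

>>> carry_out:
  xyz:
    - [-0.21,-0.62,0.07]
    - [-0.21,-0.62,0.07]
    - [-0.21,-0.62,0.07]
    - [-0.21,-0.62,0.07]
    - [-0.21,-0.62,0.07]
    - [-0.21,-0.62,0.07]
  dr:
    - [0,0,0]
    - [0,0,0]
    - [0,0,0]
    - [0,0,0]
    - [0,0,0]
    - [0,0,0]

```text
time: 1.75
tool_pos: [289.2, 284.0, 185.0]
tcp_rot: [3.141, 0.001, -2.984]
contact_force: [0.5, 1.0, -0.0]
grip_width: 1.1
```

>>> carry_out:
  xyz:
    - [-0.21,-0.62,0.07]
    - [-0.21,-0.62,0.07]
    - [-0.21,-0.62,0.07]
    - [-0.21,-0.62,0.07]
    - [-0.21,-0.62,0.07]
    - [-0.21,-0.62,0.07]
    - [-0.21,-0.62,0.07]
  dr:
    - [0,0,0]
    - [0,0,0]
    - [0,0,0]
    - [0,0,0]
    - [0,0,0]
    - [0,0,0]
    - [0,0,0]

```text
time: 2.62
tool_pos: [417.2, 40.4, 155.6]
tcp_rot: [-3.142, 0.001, -2.984]
contact_force: [0.4, 0.4, -0.8]
grip_width: 0.6
```

```bash
python3 - <<'E'
from h import *
for n in("scene","top"):
    c=capture(n); cv2.imwrite(f"pics/{n}1.png",c["image"])
o=get_obs(); print(o["tool_pos"],toj(o["tool_pos"]),o["joint_positions"],o["contact_force"],o["grip_width"])
E
```

```text
[418.15870382  39.11476303 155.31844307] [-59.72830538  -1.35079775] [-8.91236443e-02  2.10209474e-01  1.87728921e+00 -7.63219031e-04
  1.05314122e+00 -1.81375608e+00] [0.71395553 0.52559505 0.69708663] 0.7262892573304165
```

View pics/scene1.png

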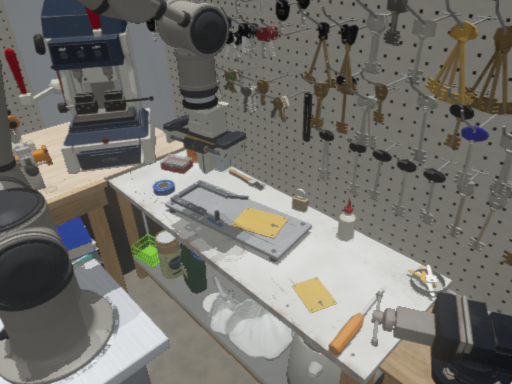

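View pics/top1.png

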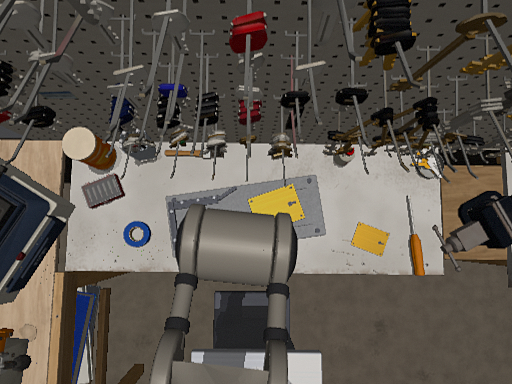

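```bash
python3 - <<'E'
from h import *
S=capture("scene")
for z in range(130,560,40): print(z,proj(S,(418,39,z)))
E
```

```text
130 [208.87783047 186.75978142]
170 [207.30816003 172.28939099]
210 [205.66368092 157.12935851]
250 [203.93891463 141.22917918]
290 [202.12783436 124.53329326]
330 [200.22379459 106.98043746]
370 [198.21944963  88.50289378]
410 [196.10665891  69.02561639]
450 [193.87637647  48.46521291]
490 [191.5185215   26.72875085]
530 [189.02182597   3.71235319]
```

```bash
python3 - <<'E'
from h import *
c=capture("scene")
for y in(-30,25): print([proj(c,(x,y,370)) for x in (665,600,560,515,480)])
t=cv2.imread("pics/scene0.png")[50:140,180:330]; cv2.imwrite("pics/hk3.png",cv2.resize(t,None,fx=5.3,fy=5.3,interpolation=cv2.INTER_CUBIC))
t=cv2.imread("pics/top0.png")[130:200,200:310]; cv2.imwrite("pics/hk4.png",cv2.resize(t,None,fx=7,fy=7,interpolation=cv2.INTER_CUBIC))
E
```

```text
[array([302.04748559,  69.39174741]), array([282.77120265,  75.60235545]), array([270.09445385,  79.6866656 ]), array([255.01645491,  84.54463235]), array([242.64181242,  88.53160715])]
[array([284.71935324,  65.10853415]), array([265.45364748,  70.92198172]), array([252.81424989,  74.73593363]), array([237.81196923,  79.26288806]), array([225.52479505,  82.97055617])]
```

View pics/hk3.png

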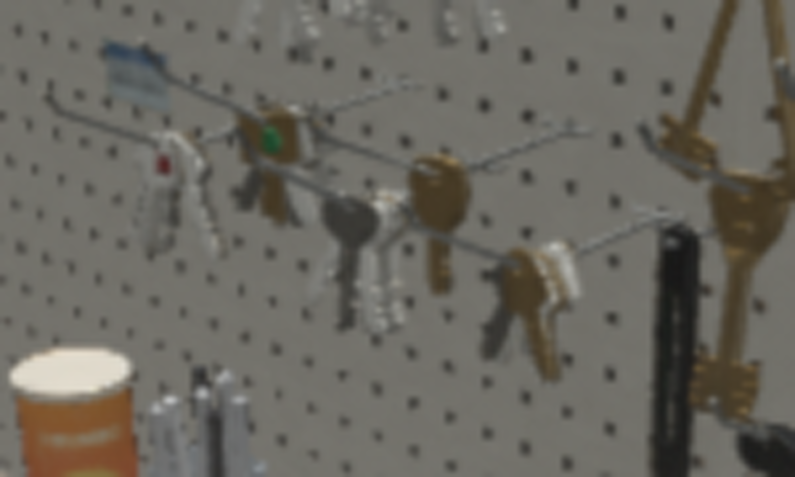

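View pics/hk4.png

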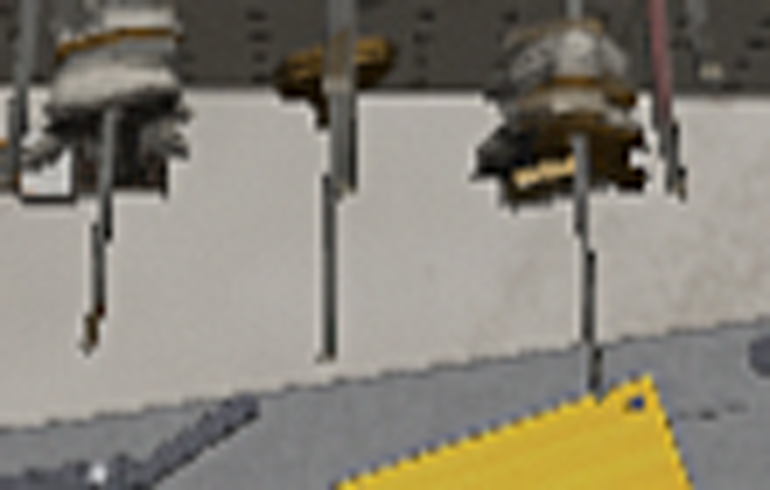

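>>> carry_out:
  xyz:
    - [0,0,0]
    - [0,0,0]
    - [-0.21,-0.55,0.36]
    - [-0.21,-0.55,0.36]
    - [-0.21,-0.55,0.36]
    - [-0.21,-0.55,0.36]
    - [0,0,0]
  dr:
    - [0,-0.75,0]
    - [0,-0.75,0]
    - [0,0,0]
    - [0,0,0]
    - [0,0,0]
    - [0,0,0]
    - [0,0,0]

```text
time: 3.7
tool_pos: [504.1, -78.3, 80.4]
tcp_rot: [3.14, 0.208, -2.985]
contact_force: [-0.5, 0.0, 0.2]
grip_width: 0.3
```

```bash
cat >> h.py <<'E'
from scipy.spatial.transform import Rotation as Rn
def st():
    o=get_obs(); R=Rn.from_euler("xyz",o["tcp_rot"]).as_matrix(); p=o["tool_pos"]
    tip=p+R@np.array([9.5,0,22]); np.set_printoptions(precision=2,suppress=True)
    print("t",o["time"],"tcp jig",toj(p),"z",p[2],"edge jig",toj(tip),"z",tip[2],"F",o["contact_force"],"M",o["moment"],"g",o["grip_width"])
    return o,R
def mv(dx,dy,dz):
    """jig-frame shift mm -> units in tool axes"""
    o,R=st(); y=jig()[1]; w=Rn.from_euler("z",y).as_matrix()@np.array([dx,dy,dz]); print("units",R.T@w/60)
def plate(name="scene",roi=None,pic=None):
    c=capture(name); 
    q,k=quad(yellow(c["image"],roi or (160,170,310,262)))
    if pic: cv2.imwrite("pics/"+pic,c["image"])
    Q=np.array([toj(onz(c,p,ZB+3)) for p in q]); print(Q.tolist()); return c,q,Q
E
python3 -c "
from h import *
mv(0,0,-20);mv(10,0,0)
for n in('scene','top'):
    c=capture(n); cv2.imwrite(f'pics/{n}2.png',c['image'])"
```

```text
t 3.7 tcp jig [   6.59 -130.85] z 80.41681208593305 edge jig [   1.84 -130.82] z 56.928142127133704 F [-0.49  0.01  0.18] M [ 0.08  0.21 -0.01] g 0.2608873014281067
units [ 0.07 -0.    0.33]
t 3.7 tcp jig [   6.59 -130.85] z 80.41681208593305 edge jig [   1.84 -130.82] z 56.928142127133704 F [-0.49  0.01  0.18] M [ 0.08  0.21 -0.01] g 0.2608873014281067
units [-0.16  0.    0.03]
```

View pics/scene2.png

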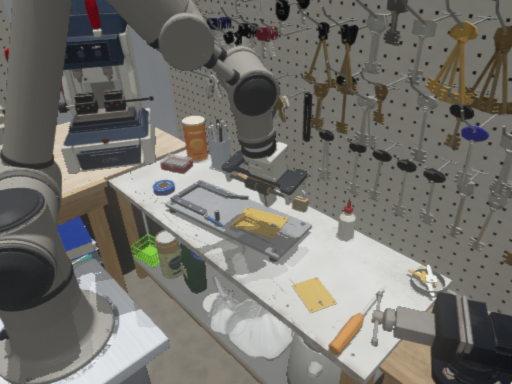

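View pics/top2.png

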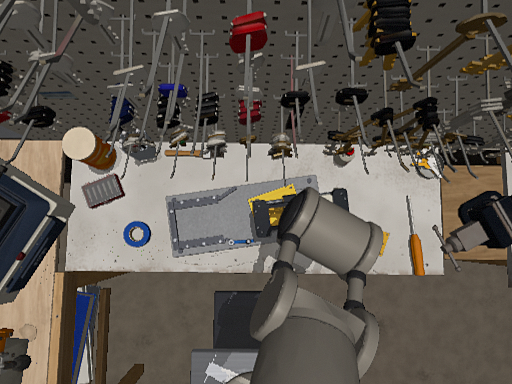

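>>> carry_out:
  xyz:
    - [0.02,0,0.09]
    - [0.02,0,0.09]
    - [0.02,0,0.09]
    - [0.02,0,0.09]
    - [0,0,0]
  dr:
    - [0,0,0]
    - [0,0,0]
    - [0,0,0]
    - [0,0,0]
    - [0,0,0]

```text
time: 4.42
tool_pos: [503.2, -78.0, 58.8]
tcp_rot: [3.141, 0.209, -2.984]
contact_force: [-0.6, 0.5, 0.7]
grip_width: 0.2
```

>>> carry_out:
  xyz:
    - [0.0035,0,0.0163]
    - [0.0035,0,0.0163]
    - [0.0035,0,0.0163]
    - [0,0,0]
  dr:
    - [0,0,0]
    - [0,0,0]
    - [0,0,0]
    - [0,0,0]

```text
time: 4.92
tool_pos: [503.5, -78.1, 56.3]
tcp_rot: [3.141, 0.209, -2.984]
contact_force: [0.7, -0.1, 0.1]
grip_width: 0.4
```

>>> carry_out:
  xyz:
    - [0.0035,0,0.0163]
    - [0.0035,0,0.0163]
    - [0,0,0]
  dr:
    - [0,0,0]
    - [0,0,0]
    - [0,0,0]

```text
time: 5.3
tool_pos: [503.5, -78.1, 54.3]
tcp_rot: [3.141, 0.209, -2.984]
contact_force: [0.5, -0.1, -0.2]
grip_width: 0.2
```

Edge at z≈30.8; continuing in 1 mm steps.

>>> carry_out:
  xyz:
    - [0.0035,0,0.0163]
    - [0.0035,0,0.0163]
    - [0,0,0]
  dr:
    - [0,0,0]
    - [0,0,0]
    - [0,0,0]

```text
time: 5.68
tool_pos: [503.5, -78.1, 52.3]
tcp_rot: [3.141, 0.209, -2.984]
contact_force: [-0.3, -0.2, 0.5]
grip_width: 0.7
```

>>> carry_out:
  xyz:
    - [0.0035,0,0.0163]
    - [0,0,0]
  dr:
    - [0,0,0]
    - [0,0,0]

```text
time: 5.92
tool_pos: [503.5, -78.1, 51.3]
tcp_rot: [3.141, 0.209, -2.984]
contact_force: [0.4, -1.2, 0.2]
grip_width: 0.5
```

>>> carry_out:
  xyz:
    - [0.0018,0,0.0082]
    - [0,0,0]
  dr:
    - [0,0,0]
    - [0,0,0]

```text
time: 6.18
tool_pos: [503.6, -78.1, 50.8]
tcp_rot: [3.142, 0.21, -2.984]
contact_force: [-0.2, 0.3, -0.3]
grip_width: 0.9
```

>>> carry_out:
  xyz:
    - [0.0018,0,0.0082]
    - [0,0,0]
  dr:
    - [0,0,0]
    - [0,0,0]

```text
time: 6.42
tool_pos: [503.5, -78.1, 50.3]
tcp_rot: [3.141, 0.209, -2.984]
contact_force: [-0.9, -0.8, -0.9]
grip_width: 0.5
```

>>> carry_out:
  xyz:
    - [0.0018,0,0.0082]
    - [0,0,0]
  dr:
    - [0,0,0]
    - [0,0,0]

```text
time: 6.68
tool_pos: [503.5, -78.1, 49.8]
tcp_rot: [3.141, 0.209, -2.984]
contact_force: [-0.7, 0.2, 0.7]
grip_width: 0.8
```

>>> carry_out:
  xyz:
    - [0.0018,0,0.0082]
    - [0,0,0]
  dr:
    - [0,0,0]
    - [0,0,0]

```text
time: 6.92
tool_pos: [503.5, -78.1, 49.3]
tcp_rot: [3.142, 0.209, -2.984]
contact_force: [-0.1, 0.6, 0.4]
grip_width: 0.1
```

>>> carry_out:
  xyz:
    - [0.0018,0,0.0082]
    - [0,0,0]
  dr:
    - [0,0,0]
    - [0,0,0]

```text
time: 7.18
tool_pos: [503.5, -78.1, 48.8]
tcp_rot: [3.141, 0.209, -2.984]
contact_force: [0.8, 0.5, 0.6]
grip_width: 0.4
```

>>> carry_out:
  xyz:
    - [0.0018,0,0.0082]
    - [0,0,0]
  dr:
    - [0,0,0]
    - [0,0,0]

```text
time: 7.42
tool_pos: [503.5, -78.1, 48.3]
tcp_rot: [3.142, 0.209, -2.984]
contact_force: [0.1, -1.1, 0.0]
grip_width: 0.4
```

>>> carry_out:
  xyz:
    - [0.0018,0,0.0082]
    - [0,0,0]
  dr:
    - [0,0,0]
    - [0,0,0]

```text
time: 7.68
tool_pos: [503.5, -78.1, 47.8]
tcp_rot: [3.142, 0.209, -2.984]
contact_force: [0.0, -0.1, 0.1]
grip_width: 0.4
```

>>> carry_out:
  xyz:
    - [0.0018,0,0.0082]
    - [0,0,0]
  dr:
    - [0,0,0]
    - [0,0,0]

```text
time: 7.92
tool_pos: [503.5, -78.1, 47.3]
tcp_rot: [3.141, 0.209, -2.984]
contact_force: [1.2, -0.2, -0.3]
grip_width: 0.6
```

>>> carry_out:
  xyz:
    - [0.0018,0,0.0082]
    - [0,0,0]
  dr:
    - [0,0,0]
    - [0,0,0]

```text
time: 8.18
tool_pos: [503.5, -78.1, 46.8]
tcp_rot: [3.141, 0.209, -2.984]
contact_force: [0.4, -1.0, 0.5]
grip_width: 0.3
```

>>> carry_out:
  xyz:
    - [0.0018,0,0.0082]
    - [0,0,0]
  dr:
    - [0,0,0]
    - [0,0,0]

```text
time: 8.43
tool_pos: [503.5, -78.1, 46.3]
tcp_rot: [3.141, 0.209, -2.984]
contact_force: [-0.2, -0.6, -0.5]
grip_width: 0.2
```

>>> carry_out:
  xyz:
    - [0.0018,0,0.0082]
    - [0,0,0]
  dr:
    - [0,0,0]
    - [0,0,0]

```text
time: 8.68
tool_pos: [503.5, -78.1, 45.8]
tcp_rot: [3.141, 0.209, -2.984]
contact_force: [0.4, -0.5, 0.1]
grip_width: -0.0
```

>>> carry_out:
  xyz:
    - [0.0018,0,0.0082]
    - [0,0,0]
  dr:
    - [0,0,0]
    - [0,0,0]

```text
time: 8.93
tool_pos: [503.5, -78.1, 45.3]
tcp_rot: [3.141, 0.209, -2.984]
contact_force: [-0.9, 0.3, 0.1]
grip_width: 0.4
```

```bash
python3 -c "
from h import *
st()
c=capture('scene'); print(proj(c,(*tow((0,-130)),25)));cv2.imwrite('pics/s3.png',cv2.resize(c['image'][140:260,190:320],None,fx=5,fy=5,interpolation=cv2.INTER_CUBIC))"
```

```text
t 8.925 tcp jig [   5.97 -130.58] z 45.251333302026836 edge jig [   1.26 -130.58] z 21.757089030432137 F [-0.87  0.33  0.09] M [0.03 0.19 0.  ] g 0.37061767965057624
[267.33 227.96]
```

View pics/s3.png

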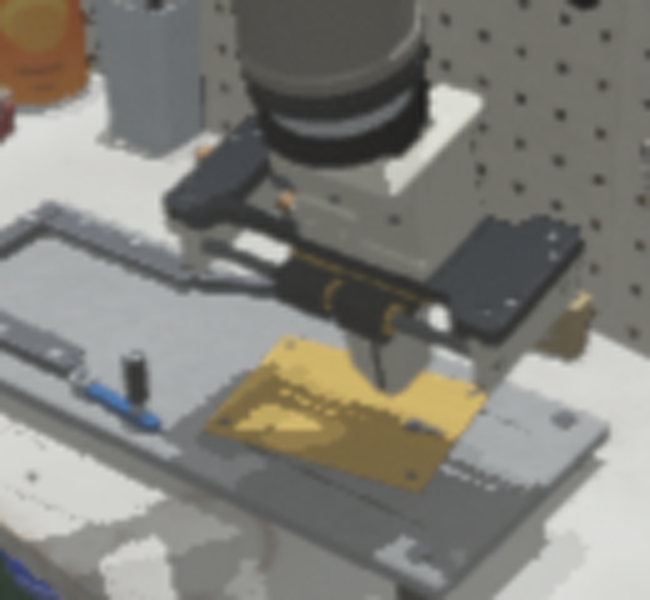

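>>> carry_out:
  xyz:
    - [0.0018,0,0.0082]
    - [0,0,0]
  dr:
    - [0,0,0]
    - [0,0,0]

```text
time: 9.22
tool_pos: [503.5, -78.1, 44.8]
tcp_rot: [3.141, 0.209, -2.984]
contact_force: [-0.8, -0.4, -0.1]
grip_width: 0.1
```

>>> carry_out:
  xyz:
    - [0.0018,0,0.0082]
    - [0,0,0]
  dr:
    - [0,0,0]
    - [0,0,0]

```text
time: 9.48
tool_pos: [503.5, -78.1, 44.2]
tcp_rot: [3.141, 0.209, -2.984]
contact_force: [-0.4, 0.1, 0.2]
grip_width: 0.6
```

>>> carry_out:
  xyz:
    - [0.0018,0,0.0082]
    - [0,0,0]
  dr:
    - [0,0,0]
    - [0,0,0]

```text
time: 9.72
tool_pos: [503.5, -78.1, 43.7]
tcp_rot: [3.141, 0.209, -2.984]
contact_force: [0.5, -0.4, -0.0]
grip_width: 0.6
```

>>> carry_out:
  xyz:
    - [0.0018,0,0.0082]
    - [0,0,0]
  dr:
    - [0,0,0]
    - [0,0,0]

```text
time: 9.98
tool_pos: [503.5, -78.1, 43.2]
tcp_rot: [3.141, 0.209, -2.984]
contact_force: [-0.1, -0.2, 0.8]
grip_width: 0.0
```

>>> carry_out:
  xyz:
    - [0.0018,0,0.0082]
    - [0,0,0]
  dr:
    - [0,0,0]
    - [0,0,0]

```text
time: 10.22
tool_pos: [503.5, -78.1, 42.8]
tcp_rot: [3.141, 0.209, -2.984]
contact_force: [0.1, 0.7, 0.5]
grip_width: 0.6
```

>>> carry_out:
  xyz:
    - [0.0018,0,0.0082]
    - [0,0,0]
  dr:
    - [0,0,0]
    - [0,0,0]

```text
time: 10.48
tool_pos: [503.5, -78.1, 42.2]
tcp_rot: [3.141, 0.209, -2.984]
contact_force: [-0.3, 0.6, 0.1]
grip_width: 0.4
```

>>> carry_out:
  xyz:
    - [0.0018,0,0.0082]
    - [0,0,0]
  dr:
    - [0,0,0]
    - [0,0,0]

```text
time: 10.72
tool_pos: [503.5, -78.1, 41.7]
tcp_rot: [3.141, 0.209, -2.984]
contact_force: [-1.1, 0.1, 0.0]
grip_width: 0.5
```

>>> carry_out:
  xyz:
    - [0.0018,0,0.0082]
    - [0,0,0]
  dr:
    - [0,0,0]
    - [0,0,0]

```text
time: 10.98
tool_pos: [503.5, -78.1, 41.2]
tcp_rot: [3.141, 0.209, -2.984]
contact_force: [-0.9, 0.4, -0.2]
grip_width: 0.4
```

```bash
python3 -c "
from h import *
st()
c=capture('scene'); cv2.imwrite('pics/s4.png',cv2.resize(c['image'][195:250,220:305],None,fx=8,fy=8,interpolation=cv2.INTER_CUBIC))"
```

```text
t 10.975 tcp jig [   5.98 -130.6 ] z 41.23788632745107 edge jig [   1.26 -130.59] z 17.743377396324956 F [-0.93  0.39 -0.21] M [-0.02  0.1   0.06] g 0.42613335834554844
```

View pics/s4.png

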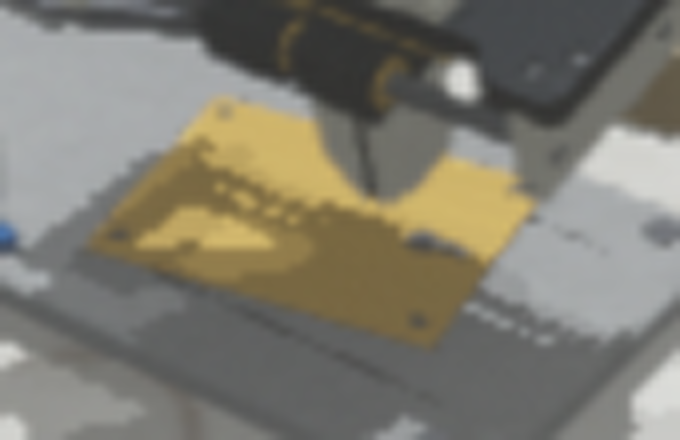

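```bash
python3 -c "
from h import *
o,R=st()
c=capture('scene')
for L in (0,10,22,26): print(L,proj(c,o['tool_pos']+R@np.array([0,0,L])))
for z in (15,20,25,30): print(z,proj(c,(*tow((10.6,-130.6)),z)))
"
```

```text
t 11.025 tcp jig [   5.98 -130.61] z 41.25260013534164 edge jig [   1.26 -130.6 ] z 17.75815099435069 F [ 0.15  0.3  -1.26] M [0.08 0.16 0.03] g 0.21108057698375784
0 [268.87 221.6 ]
10 [269.41 224.35]
22 [270.04 227.6 ]
26 [270.24 228.68]
15 [270.06 229.09]
20 [270.04 227.51]
25 [270.02 225.92]
30 [270.01 224.32]
```

>>> carry_out:
  xyz:
    - [0.0018,0,0.0082]
    - [0,0,0]
  dr:
    - [0,0,0]
    - [0,0,0]

```text
time: 11.32
tool_pos: [503.5, -78.1, 40.7]
tcp_rot: [3.141, 0.209, -2.984]
contact_force: [-0.3, 0.2, 0.0]
grip_width: 0.1
```

>>> carry_out:
  xyz:
    - [0.0035,0,0.0163]
    - [0.0035,0,0.0163]
    - [0.0035,0,0.0163]
  dr:
    - [0,0,0]
    - [0,0,0]
    - [0,0,0]

```text
time: 11.7
tool_pos: [503.4, -78.1, 37.7]
tcp_rot: [3.141, 0.209, -2.984]
contact_force: [-0.3, -0.1, 0.5]
grip_width: 0.5
```

>>> carry_out:
  xyz:
    - [0.0035,0,0.0163]
    - [0.0035,0,0.0163]
  dr:
    - [0,0,0]
    - [0,0,0]

```text
time: 11.95
tool_pos: [503.5, -78.1, 35.7]
tcp_rot: [3.142, 0.209, -2.984]
contact_force: [-0.5, -1.0, 0.4]
grip_width: 0.1
```

>>> carry_out:
  xyz:
    - [0.0035,0,0.0163]
    - [0.0035,0,0.0163]
  dr:
    - [0,0,0]
    - [0,0,0]

```text
time: 12.2
tool_pos: [503.5, -78.1, 33.7]
tcp_rot: [3.142, 0.21, -2.984]
contact_force: [-0.7, -0.7, -0.6]
grip_width: 0.6
```

```bash
python3 -c "
from h import *
st()
c=capture('scene'); cv2.imwrite('pics/s5.png',cv2.resize(c['image'][195:250,220:305],None,fx=8,fy=8,interpolation=cv2.INTER_CUBIC))"
```

```text
t 12.2 tcp jig [   5.97 -130.62] z 33.697757339952176 edge jig [   1.26 -130.62] z 10.203002949002123 F [-0.69 -0.67 -0.59] M [-0.05  0.17  0.  ] g 0.6288314854969386
```

View pics/s5.png

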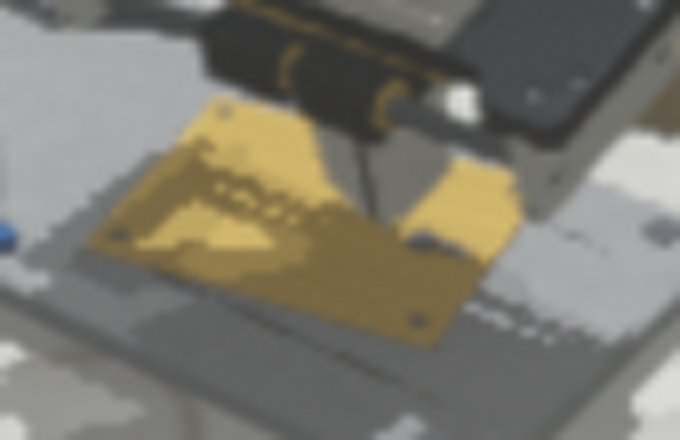

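>>> carry_out:
  xyz:
    - [0.0035,0,0.0163]
    - [0.0035,0,0.0163]
  dr:
    - [0,0,0]
    - [0,0,0]

```text
time: 12.5
tool_pos: [503.5, -78.1, 31.7]
tcp_rot: [3.142, 0.21, -2.984]
contact_force: [-0.4, -0.1, 1.0]
grip_width: 0.3
```

>>> carry_out:
  xyz:
    - [0.0035,0,0.0163]
    - [0,0,0]
  dr:
    - [0,0,0]
    - [0,0,0]

```text
time: 12.75
tool_pos: [503.4, -78.1, 30.7]
tcp_rot: [3.141, 0.209, -2.984]
contact_force: [0.3, -0.0, -0.2]
grip_width: 0.2
```

>>> carry_out:
  xyz:
    - [0.0035,0,0.0163]
    - [0,0,0]
  dr:
    - [0,0,0]
    - [0,0,0]

```text
time: 13.0
tool_pos: [503.4, -78.1, 29.7]
tcp_rot: [3.141, 0.209, -2.984]
contact_force: [-0.2, 0.5, 1.0]
grip_width: 0.4
```

>>> carry_out:
  xyz:
    - [0.0018,0,0.0082]
    - [0,0,0]
  dr:
    - [0,0,0]
    - [0,0,0]

```text
time: 13.25
tool_pos: [503.5, -78.1, 29.2]
tcp_rot: [3.142, 0.21, -2.984]
contact_force: [0.3, -0.2, -0.5]
grip_width: 0.5
```

>>> carry_out:
  xyz:
    - [0.0018,0,0.0082]
    - [0,0,0]
  dr:
    - [0,0,0]
    - [0,0,0]

```text
time: 13.5
tool_pos: [503.4, -78.1, 28.7]
tcp_rot: [3.141, 0.209, -2.984]
contact_force: [-0.3, -0.2, -0.4]
grip_width: 0.5
```

>>> carry_out:
  xyz:
    - [0.0018,0,0.0082]
    - [0,0,0]
  dr:
    - [0,0,0]
    - [0,0,0]

```text
time: 13.75
tool_pos: [503.4, -78.1, 28.2]
tcp_rot: [3.141, 0.209, -2.984]
contact_force: [-0.3, -1.0, -0.3]
grip_width: 0.4
```

>>> carry_out:
  xyz:
    - [0.0018,0,0.0082]
    - [0.0018,0,0.0082]
  dr:
    - [0,0,0]
    - [0,0,0]

```text
time: 14.0
tool_pos: [503.4, -78.1, 27.2]
tcp_rot: [3.142, 0.209, -2.984]
contact_force: [0.7, 0.1, -0.3]
grip_width: 0.4
```

```bash
python3 -c "
from h import *
st()
c=capture('scene'); cv2.imwrite('pics/s6.png',cv2.resize(c['image'][195:250,220:305],None,fx=8,fy=8,interpolation=cv2.INTER_CUBIC))"
```

```text
t 14.0 tcp jig [   5.94 -130.6 ] z 27.20727215932775 edge jig [   1.23 -130.59] z 3.7127066087851723 F [ 0.68  0.15 -0.28] M [ 0.    0.09 -0.01] g 0.4000295695806692
```

View pics/s6.png

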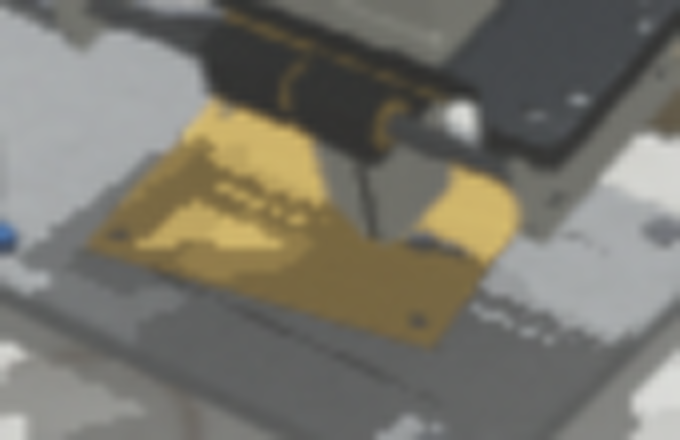

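>>> carry_out:
  xyz:
    - [0.0018,0,0.0082]
    - [0,0,0]
  dr:
    - [0,0,0]
    - [0,0,0]

```text
time: 14.3
tool_pos: [503.4, -78.1, 26.7]
tcp_rot: [3.141, 0.209, -2.984]
contact_force: [-0.6, 0.3, 0.4]
grip_width: 0.4
```

>>> carry_out:
  xyz:
    - [0.0018,0,0.0082]
    - [0,0,0]
  dr:
    - [0,0,0]
    - [0,0,0]

```text
time: 14.55
tool_pos: [503.4, -78.1, 26.2]
tcp_rot: [3.141, 0.209, -2.984]
contact_force: [-0.2, 0.0, 0.1]
grip_width: 0.4
```

>>> carry_out:
  xyz:
    - [0.0018,0,0.0082]
    - [0,0,0]
  dr:
    - [0,0,0]
    - [0,0,0]

```text
time: 14.8
tool_pos: [503.4, -78.1, 25.7]
tcp_rot: [3.141, 0.209, -2.984]
contact_force: [-0.2, 0.6, -0.0]
grip_width: 0.0
```

```bash
python3 -c "
from h import *
c=capture('scene')
for p in ((417.2,40.4,155.6),(417.2,40.4,133.6)): print(proj(c,p))
cv2.imwrite('pics/s8.png',cv2.resize(c['image'][195:250,220:305],None,fx=8,fy=8,interpolation=cv2.INTER_CUBIC))
t=cv2.imread('pics/scene1.png'); cv2.imwrite('pics/s7.png',cv2.resize(t[100:200,160:260],None,fx=6,fy=6,interpolation=cv2.INTER_CUBIC))"
```

```text
[207.25091828 177.49088626]
[208.11636173 185.39739923]
```

View pics/s7.png

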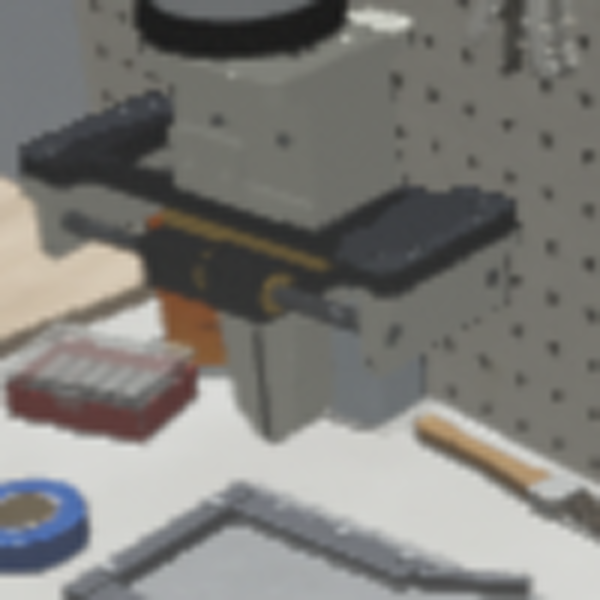

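View pics/s8.png

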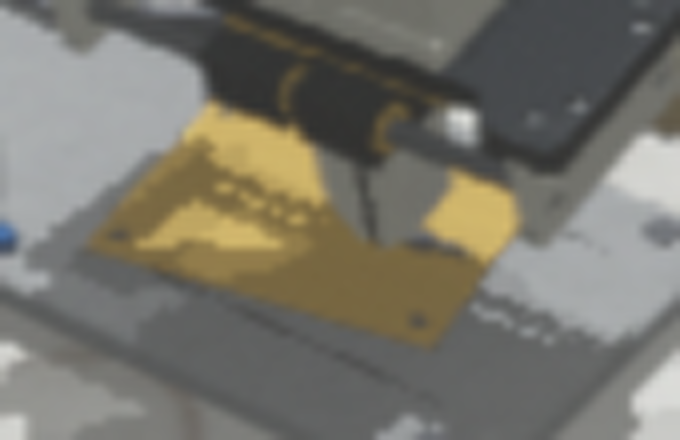

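```bash
python3 -c "
from h import *
c=capture('scene')
o,R=st()
print(onz(c,(205.8,173.3),133.6),'vs 417,40'); 
tip=o['tool_pos']+R@np.array([0,0,22.]);print(tip,proj(c,tip), onz(c,(266.8,225.5),tip[2]), onz(c,(266.8,225.5),27))
"
```

```text
t 14.9 tcp jig [   5.93 -130.6 ] z 25.734059345881416 edge jig [   1.22 -130.59] z 2.2395095100948765 F [ 0.11 -0.1   1.1 ] M [-0.    0.11  0.06] g 0.24398212913493167
[449.02  91.09 133.6 ] vs 417,40
[507.95 -77.4    4.21] [270.07 232.49] [522.56 -50.9    4.21] [501.78 -72.3   27.  ]
```

>>> carry_out:
  xyz:
    - [0.0018,0,0.0082]
    - [0,0,0]
  dr:
    - [0,0,0]
    - [0,0,0]

```text
time: 15.15
tool_pos: [503.4, -78.1, 25.2]
tcp_rot: [3.141, 0.209, -2.984]
contact_force: [0.7, -0.4, 1.2]
grip_width: 0.8
```

>>> carry_out:
  xyz:
    - [0.0018,0,0.0082]
    - [0,0,0]
  dr:
    - [0,0,0]
    - [0,0,0]

```text
time: 15.4
tool_pos: [503.4, -78.1, 24.7]
tcp_rot: [3.141, 0.209, -2.984]
contact_force: [1.2, 0.1, 0.2]
grip_width: 0.6
```

>>> carry_out:
  xyz:
    - [0.0018,0,0.0082]
    - [0,0,0]
  dr:
    - [0,0,0]
    - [0,0,0]

```text
time: 15.65
tool_pos: [503.4, -78.1, 24.2]
tcp_rot: [3.141, 0.209, -2.984]
contact_force: [0.6, -0.7, 0.3]
grip_width: 0.6
```

>>> carry_out:
  xyz:
    - [0.0018,0,0.0082]
    - [0,0,0]
  dr:
    - [0,0,0]
    - [0,0,0]

```text
time: 15.9
tool_pos: [503.4, -78.1, 23.7]
tcp_rot: [3.141, 0.209, -2.984]
contact_force: [-0.2, 0.2, -0.8]
grip_width: 0.5
```

>>> carry_out:
  xyz:
    - [0.0018,0,0.0082]
    - [0.0018,0,0.0082]
  dr:
    - [0,0,0]
    - [0,0,0]

```text
time: 16.15
tool_pos: [503.4, -78.1, 22.7]
tcp_rot: [3.142, 0.21, -2.984]
contact_force: [-0.0, -0.3, 0.2]
grip_width: 0.2
```

>>> carry_out:
  xyz:
    - [0.0018,0,0.0082]
    - [0.0018,0,0.0082]
  dr:
    - [0,0,0]
    - [0,0,0]

```text
time: 16.4
tool_pos: [503.4, -78.2, 21.7]
tcp_rot: [-3.142, 0.21, -2.984]
contact_force: [0.7, 0.5, 0.9]
grip_width: 0.5
```

>>> carry_out:
  xyz:
    - [0.0018,0,0.0082]
    - [0,0,0]
  dr:
    - [0,0,0]
    - [0,0,0]

```text
time: 16.65
tool_pos: [503.4, -78.1, 21.2]
tcp_rot: [3.141, 0.209, -2.984]
contact_force: [0.6, -0.7, 0.4]
grip_width: 0.2
```

```bash
python3 -c "
from h import *
o,R=st(); print(o['joint_positions'],o['tau'])
c=capture('scene'); cv2.imwrite('pics/s9.png',cv2.resize(c['image'][140:260,190:320],None,fx=5,fy=5,interpolation=cv2.INTER_CUBIC))"
```

```text
t 16.65 tcp jig [   5.9  -130.58] z 21.150652418764793 edge jig [   1.19 -130.57] z -2.343690379144853 F [ 0.64 -0.68  0.41] M [-0.03  0.09  0.  ] g 0.24596779761470566
[-0.38  0.48  1.98  0.22  0.51 -2.28] [ -0.   -40.68 -15.05   0.27  -0.7   -0.01]
```

View pics/s9.png

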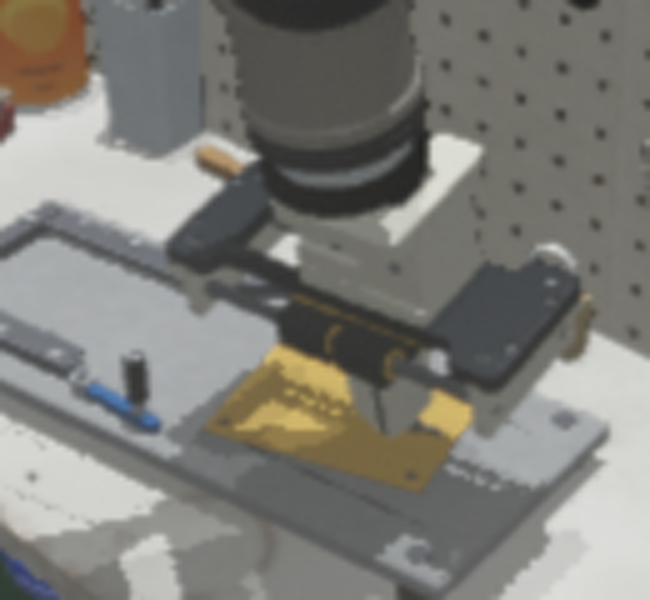

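>>> carry_out:
  xyz:
    - [0.0035,0,0.0163]
    - [0.0018,0,0.0082]
    - [0,0,0]
  dr:
    - [0,0,0]
    - [0,0,0]
    - [0,0,0]

```text
time: 17.08
tool_pos: [503.4, -78.1, 19.6]
tcp_rot: [3.141, 0.209, -2.984]
contact_force: [-0.4, -0.5, 1.1]
grip_width: 0.6
```

>>> carry_out:
  xyz:
    - [0.0018,0,0.0082]
    - [0.0018,0,0.0082]
  dr:
    - [0,0,0]
    - [0,0,0]

```text
time: 17.32
tool_pos: [503.4, -78.1, 18.7]
tcp_rot: [3.142, 0.21, -2.984]
contact_force: [0.4, 0.4, -0.2]
grip_width: 0.2
```

>>> carry_out:
  xyz:
    - [0.0018,0,0.0082]
    - [0.0018,0,0.0082]
  dr:
    - [0,0,0]
    - [0,0,0]

```text
time: 17.58
tool_pos: [503.4, -78.1, 17.6]
tcp_rot: [3.141, 0.209, -2.984]
contact_force: [0.1, -0.1, 0.3]
grip_width: 0.7
```

>>> carry_out:
  xyz:
    - [0.0018,0,0.0082]
    - [0,0,0]
  dr:
    - [0,0,0]
    - [0,0,0]

```text
time: 17.82
tool_pos: [503.3, -78.1, 17.1]
tcp_rot: [3.141, 0.209, -2.984]
contact_force: [-0.2, -0.0, -0.8]
grip_width: 0.1
```

>>> carry_out:
  xyz:
    - [0.0018,0,0.0082]
    - [0,0,0]
  dr:
    - [0,0,0]
    - [0,0,0]

```text
time: 18.08
tool_pos: [503.4, -78.1, 16.6]
tcp_rot: [3.142, 0.209, -2.984]
contact_force: [0.5, -0.2, 0.5]
grip_width: 0.4
```

>>> carry_out:
  xyz:
    - [0.0018,0,0.0082]
    - [0,0,0]
  dr:
    - [0,0,0]
    - [0,0,0]

```text
time: 18.32
tool_pos: [503.4, -78.1, 16.1]
tcp_rot: [3.141, 0.209, -2.984]
contact_force: [-0.3, -1.0, 0.6]
grip_width: -0.1
```

>>> carry_out:
  xyz:
    - [0.0018,0,0.0082]
    - [0,0,0]
  dr:
    - [0,0,0]
    - [0,0,0]

```text
time: 18.58
tool_pos: [503.3, -78.1, 15.6]
tcp_rot: [3.141, 0.209, -2.984]
contact_force: [-0.0, 0.7, 0.6]
grip_width: 0.2
```

```bash
python3 -c "
from h import *
o,R=st(); print(o['joint_positions'],o['tau'])
c=capture('scene'); cv2.imwrite('pics/s10.png',cv2.resize(c['image'][195:250,220:305],None,fx=8,fy=8,interpolation=cv2.INTER_CUBIC))
c=capture('top'); cv2.imwrite('pics/t10.png',c['image'])"
```

```text
t 18.575 tcp jig [   5.85 -130.57] z 15.630062559251714 edge jig [   1.13 -130.56] z -7.864287767959015 F [-0.    0.67  0.55] M [0.   0.12 0.01] g 0.24963330110839144
[-0.38  0.49  1.98  0.22  0.5  -2.29] [ -0.   -40.88 -14.72   0.26  -0.7   -0.01]
```

View pics/s10.png

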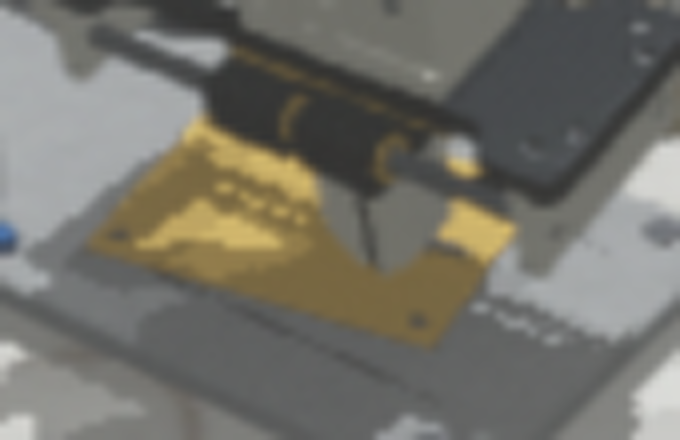

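View pics/t10.png

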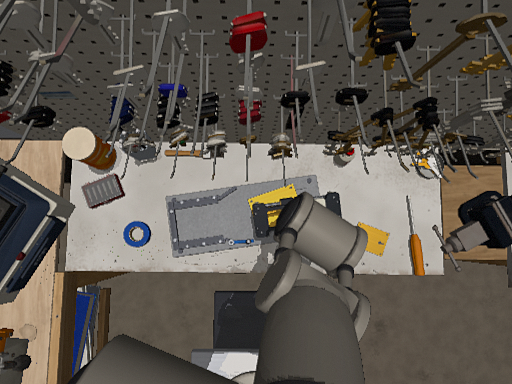

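```bash
python3 -c "
from h import *
T=capture('top');S=capture('scene');o,R=st()
t=cv2.imread('pics/t10.png'); cv2.imwrite('pics/t10z.png',cv2.resize(t[170:260,230:360],None,fx=6,fy=6,interpolation=cv2.INTER_CUBIC))
for L in(-70,-47,-44):
  for y in(-95,0,95): print(L,y,proj(T,o['tool_pos']+R@np.array([0,y,L])),proj(S,o['tool_pos']+R@np.array([0,y,L])))
s=cv2.imread('pics/s9.png')
"
```

```text
t 18.775 tcp jig [   5.88 -130.6 ] z 15.688202934089304 edge jig [   1.17 -130.59] z -7.806568770281217 F [-0.19  0.83  0.4 ] M [0.02 0.15 0.01] g 0.14023376825224457
-70 -95 [333.17 204.6 ] [298.86 224.17]
-70 0 [292.74 210.54] [265.07 210.18]
-70 95 [252.11 216.51] [234.59 197.56]
-47 -95 [330.62 203.42] [299.68 230.95]
-47 0 [291.25 209.2 ] [266.39 216.84]
-47 95 [251.68 215.  ] [236.3  204.09]
-44 -95 [330.3  203.27] [299.79 231.82]
-44 0 [291.06 209.03] [266.56 217.7 ]
-44 95 [251.62 214.81] [236.52 204.93]
```

View pics/t10z.png

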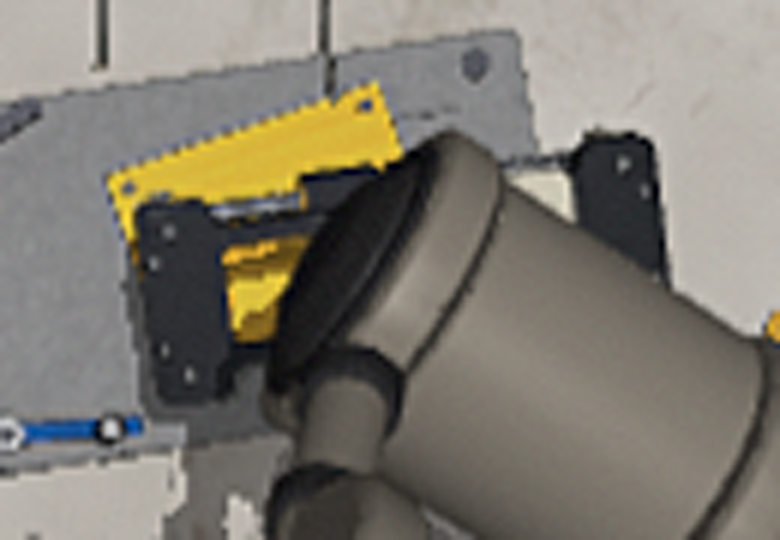

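>>> carry_out:
  xyz:
    - [0.0018,0,0.0082]
    - [0.0018,0,0.0082]
  dr:
    - [0,0,0]
    - [0,0,0]

```text
time: 19.02
tool_pos: [503.3, -78.1, 14.6]
tcp_rot: [3.141, 0.209, -2.984]
contact_force: [0.4, 0.1, -0.0]
grip_width: 0.3
```

>>> carry_out:
  xyz:
    - [0.0018,0,0.0082]
    - [0.0018,0,0.0082]
  dr:
    - [0,0,0]
    - [0,0,0]

```text
time: 19.27
tool_pos: [503.4, -78.2, 13.6]
tcp_rot: [3.142, 0.21, -2.984]
contact_force: [0.5, -0.2, 1.2]
grip_width: 0.8
```

>>> carry_out:
  xyz:
    - [0.0018,0,0.0082]
    - [0.0018,0,0.0082]
  dr:
    - [0,0,0]
    - [0,0,0]

```text
time: 19.52
tool_pos: [503.5, -78.2, 13.1]
tcp_rot: [-3.141, 0.21, -2.984]
contact_force: [-3.6, 0.8, 10.1]
grip_width: 0.2
```

```bash
python3 -c "
from h import *
o,R=st(); print(o['joint_positions'],o['tau'])
c=capture('scene'); cv2.imwrite('pics/s11.png',cv2.resize(c['image'][195:250,220:305],None,fx=8,fy=8,interpolation=cv2.INTER_CUBIC))"
```

```text
t 19.525 tcp jig [   5.98 -130.64] z 13.10837776957477 edge jig [   1.27 -130.64] z -10.388763096354747 F [-3.57  0.85 10.05] M [0.16 0.5  0.05] g 0.1676061157083201
[-0.38  0.49  1.98  0.23  0.49 -2.29] [  0.01 -36.72 -14.16   0.26  -1.21  -0.01]
```

View pics/s11.png

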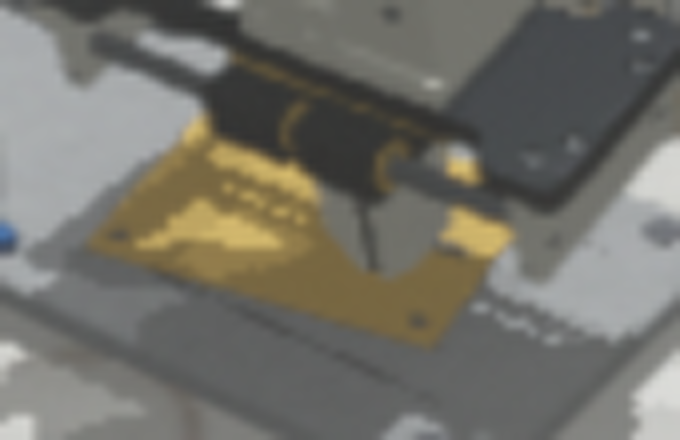

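>>> carry_out:
  xyz:
    - [0.049,0,-0.0104]
    - [0.049,0,-0.0104]
    - [0.049,0,-0.0104]
  dr:
    - [0,0,0]
    - [0,0,0]
    - [0,0,0]

```text
time: 19.95
tool_pos: [495.5, -80.0, 13.3]
tcp_rot: [-3.14, 0.212, -2.984]
contact_force: [3.4, 1.5, 5.6]
grip_width: 0.4
```

```bash
python3 -c "
from h import *
st()
c=capture('scene'); cv2.imwrite('pics/s12.png',cv2.resize(c['image'][195:250,220:305],None,fx=8,fy=8,interpolation=cv2.INTER_CUBIC))"
```

```text
t 19.95 tcp jig [  -2.18 -131.21] z 13.327692538187684 edge jig [  -6.84 -131.24] z -10.178592434588666 F [3.44 1.51 5.6 ] M [ 0.24 -0.6   0.03] g 0.4206691853045446
```

View pics/s12.png

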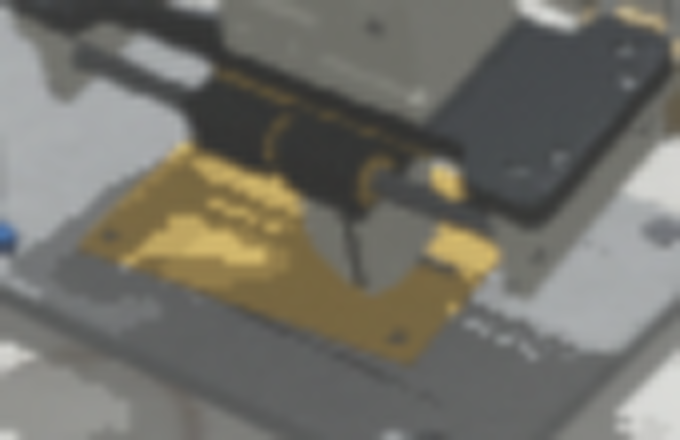

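>>> carry_out:
  xyz:
    - [0.049,0,-0.009]
    - [0.049,0,-0.009]
    - [0.049,0,-0.0104]
    - [0.049,0,-0.0104]
  dr:
    - [0,0,0]
    - [0,0,0]
    - [0,0,0]
    - [0,0,0]

```text
time: 20.5
tool_pos: [483.9, -82.0, 13.3]
tcp_rot: [-3.14, 0.212, -2.984]
contact_force: [4.5, 1.3, 6.1]
grip_width: 0.3
```

```bash
python3 -c "
from h import *
st()
c=capture('scene'); cv2.imwrite('pics/s13.png',cv2.resize(c['image'][190:260,210:310],None,fx=8,fy=8,interpolation=cv2.INTER_CUBIC))"
```

```text
t 20.5 tcp jig [ -13.97 -131.36] z 13.302359710153734 edge jig [ -18.62 -131.39] z -10.206005989356004 F [4.46 1.29 6.14] M [ 0.25 -0.7   0.03] g 0.267900942374408
```

View pics/s13.png

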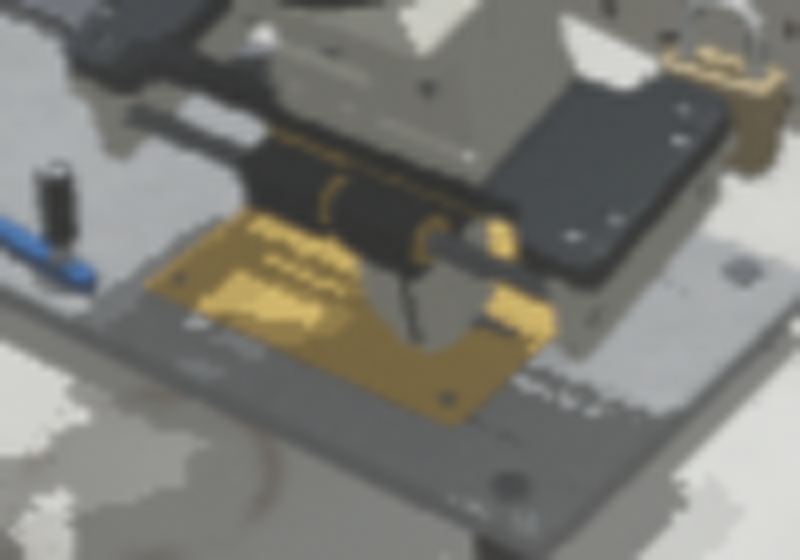

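```bash
python3 -c "
from h import *
c=capture('scene'); np.set_printoptions(precision=2,suppress=True)
im=c['image']; 
# fit near edge: yellow lower boundary along columns
h=cv2.cvtColor(im,cv2.COLOR_BGR2HSV); m=cv2.inRange(h,(14,80,60),(35,255,255)); m[:195]=0;m[262:]=0;m[:,:215]=0;m[:,290:]=0
p=[(u,np.where(m[:,u])[0].max()+.5) for u in range(232,264) if m[:,u].any()]
P=np.array([toj(onz(c,q,27)) for q in p]); print(P[::6])
f=np.polyfit(P[:,1],P[:,0],1); print('slope',f,'yaw',-np.arctan(f[0]), np.std(P[:,0]-np.polyval(f,P[:,1])))
for q in((228.1,226),(266.9,243.1)): print(toj(onz(c,q,27)))
S0=cv2.imread('pics/scene0.png');h=cv2.cvtColor(S0,cv2.COLOR_BGR2HSV); m=cv2.inRange(h,(14,80,60),(35,255,255))
p=[(u,np.where(m[195:262,u])[0].max()+195.5) for u in range(235,270)]
P=np.array([toj(onz(c,q,27)) for q in p]);f=np.polyfit(P[:,1],P[:,0],1); print('orig',f,-np.arctan(f[0]))
"
```

```text
[[ -51.38  -58.91]
 [ -52.02  -78.79]
 [ -49.6   -95.8 ]
 [ -50.24 -114.94]
 [ -50.87 -133.68]
 [ -51.49 -152.03]]
slope [ -0.   -51.27] yaw 0.004958157229865253 0.8466622315207396
[-52.36 -46.97]
[ -49.49 -164.92]
orig [ -0.2  -56.98] 0.19421921438079964
```

```bash
python3 -c "
from h import *
c=capture('scene')
for z in (24,27): print(toj(onz(c,(263,233.7),z)))
mv(15,35,0); mv(0,0,6)
"
```

```text
[ -23.48541533 -134.07579498]
[ -26.47549578 -136.36831453]
t 20.65 tcp jig [ -14.23 -131.32] z 13.241175074801486 edge jig [ -18.89 -131.35] z -10.264717202172871 F [1.41 0.85 7.08] M [ 0.19 -0.48  0.02] g 0.06823995761194357
units [-0.24  0.58  0.05]
t 20.65 tcp jig [ -14.23 -131.32] z 13.241175074801486 edge jig [ -18.89 -131.35] z -10.264717202172871 F [1.41 0.85 7.08] M [ 0.19 -0.48  0.02] g 0.06823995761194357
units [-0.02 -0.   -0.1 ]
```

>>> carry_out:
  xyz:
    - [-0.021,0,-0.098]
    - [-0.1465,0.3,0.0311]
    - [-0.1465,0.3,0.0311]
    - [0,0,0]
    - [0.014,0,0.065]
    - [0.005,0,0.024]
    - [0.002,0,0.009]
    - [0,0,0]
  dr:
    - [0,0,0]
    - [0,0,0]
    - [0,0,0]
    - [0,0,0]
    - [0,0,0]
    - [0,0,0]
    - [0,0,0]
    - [0,0,0]

```text
time: 21.65
tool_pos: [494.5, -43.5, 13.1]
tcp_rot: [3.141, 0.21, -2.985]
contact_force: [-3.4, 1.3, 10.9]
grip_width: 0.4
```

>>> carry_out:
  xyz:
    - [-0.043,0.05,0.0091]
    - [-0.043,0.05,0.0091]
    - [-0.043,0.05,0.0091]
    - [0,0,0]
  dr:
    - [0,0,0]
    - [0,0,0]
    - [0,0,0]
    - [0,0,0]

```text
time: 22.15
tool_pos: [501.9, -34.1, 13.2]
tcp_rot: [-3.14, 0.211, -2.984]
contact_force: [-1.3, -0.7, 8.2]
grip_width: 0.3
```

```bash
cat >> h.py <<'E'
def nearedge(c,u0,u1,r0=195,r1=262):
    im=c['image'];h=cv2.cvtColor(im,cv2.COLOR_BGR2HSV); m=cv2.inRange(h,(14,80,60),(35,255,255)); m[:r0]=0;m[r1:]=0
    p=[(u,np.where(m[:,u])[0].max()+.5) for u in range(u0,u1) if m[:,u].any()]
    P=np.array([toj(onz(c,q,27)) for q in p]); f=np.polyfit(P[:,1],P[:,0],1)
    x=np.polyval(f,-70); cs=np.where(m.any(0))[0]
    print('near edge x at ends',np.polyval(f,P[0,1]),np.polyval(f,P[-1,1]),'y',P[0,1],P[-1,1],'yaw',-np.arctan(f[0]),'centre x~',np.polyval(f,P[:,1].mean())+43.3,'cols',cs.min(),cs.max())
E
python3 -c "
from h import *
st()
c=capture('scene'); nearedge(c,232,262); cv2.imwrite('pics/s14.png',cv2.resize(c['image'][180:260,190:305],None,fx=6.9,fy=6.9,interpolation=cv2.INTER_CUBIC))"
```

```text
t 22.15 tcp jig [ 11.38 -86.85] z 13.229865441935843 edge jig [  6.71 -86.87] z -10.273811511883608 F [-1.3  -0.66  8.22] M [-0.24  0.21 -0.07] g 0.33736425443486223
near edge x at ends -41.64134871810716 -43.07665643267241 y -50.92369612053459 -143.4087795389849 yaw -0.015518097047418912 centre x~ 0.9370070521451552 cols 53 511
```

View pics/s14.png

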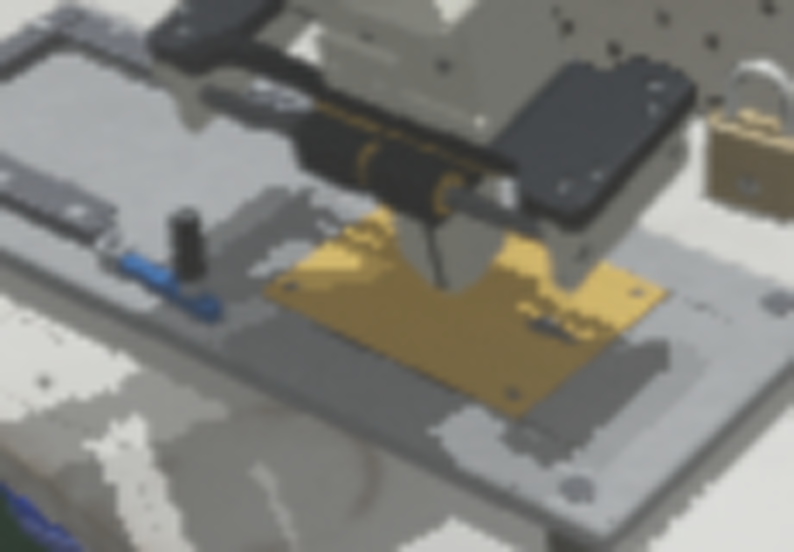

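>>> carry_out:
  xyz:
    - [-0.021,0,-0.098]
    - [0,0.2,0]
    - [0,0.18,0]
    - [0,0,0]
    - [0.014,0,0.065]
    - [0.005,0,0.024]
    - [0.002,0,0.0095]
    - [0,0,0]
  dr:
    - [0,0,0]
    - [0,0,0]
    - [0,0,0]
    - [0,0,0]
    - [0,0,0]
    - [0,0,0]
    - [0,0,0]
    - [0,0,0]

```text
time: 23.2
tool_pos: [497.8, -10.4, 13.1]
tcp_rot: [3.141, 0.21, -2.984]
contact_force: [-2.4, 2.0, 10.3]
grip_width: 0.6
```

```bash
python3 -c "
from h import *
c=capture('scene'); nearedge(c,232,262);print(toj(onz(c,(228.4,222.3),27)));mv(0,100,0)"
```

```text
near edge x at ends -41.64134871810716 -43.07665643267241 y -50.92369612053459 -143.4087795389849 yaw -0.015518097047418912 centre x~ 0.9370070521451552 cols 51 511
[-40.2533264  -37.50533387]
t 23.25 tcp jig [ 11.09 -62.8 ] z 13.092004252843772 edge jig [  6.39 -62.79] z -10.406778333036414 F [-1.95  3.1  11.78] M [0.56 0.31 0.06] g 0.19591971453762902
units [ 0.    1.67 -0.  ]
```

>>> carry_out:
  xyz:
    - [0,0.05,0]
    - [0,0.1,0]
    - [0,0.1,0]
    - [0,0.1,0]
    - [0,0.1,0]
    - [0,0.1,0]
    - [0,0.1,0]
    - [0,0.05,0]
  dr:
    - [0,0,0]
    - [0,0,0]
    - [0,0,0]
    - [0,0,0]
    - [0,0,0]
    - [0,0,0]
    - [0,0,0]
    - [0,0,0]

```text
time: 24.25
tool_pos: [492.7, 30.3, 13.3]
tcp_rot: [-3.14, 0.213, -2.984]
contact_force: [-0.0, -4.1, 5.6]
grip_width: 0.6
```

```bash
python3 -c "
from h import *
st()
c=capture('scene'); nearedge(c,228,245); cv2.imwrite('pics/s15.png',cv2.resize(c['image'][170:250,175:290],None,fx=6.9,fy=6.9,interpolation=cv2.INTER_CUBIC))"
```

```text
t 24.25 tcp jig [ 12.44 -21.8 ] z 13.33093515548041 edge jig [  7.81 -21.83] z -10.180407531981325 F [-0.03 -4.09  5.63] M [-0.56 -0.08 -0.09] g 0.5691467853036885
near edge x at ends -40.479484837533136 -44.42780240069011 y -37.228212875312614 -90.83560519905318 yaw -0.07351973442963775 centre x~ 0.8296676691093552 cols 49 511
```

View pics/s15.png

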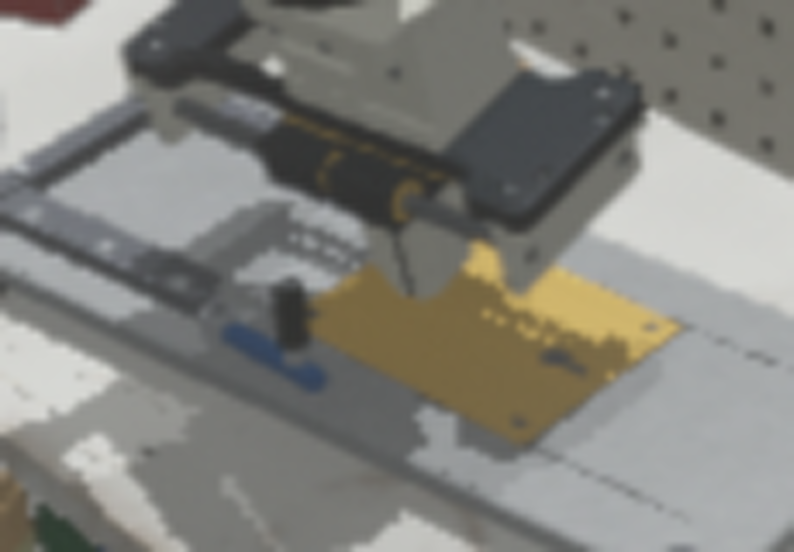

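```bash
python3 -c "
from h import *
c=capture('scene'); nearedge(c,224,236);nearedge(c,236,250);nearedge(c,224,250)
im=c['image'];h=cv2.cvtColor(im,cv2.COLOR_BGR2HSV); m=cv2.inRange(h,(14,80,60),(35,255,255)); m[:195]=0;m[262:]=0
print([(u,np.where(m[:,u])[0].max()) for u in range(222,254)])"
```

```text
near edge x at ends -39.907329882308645 -42.49229523619337 y -23.329718490261246 -62.38239080108548 yaw -0.06609534974026036 centre x~ 2.1667440938665052 cols 49 511
near edge x at ends -43.028917047397094 -45.04821227795498 y -64.42058396053733 -108.17323410111099 yaw -0.046119796554280834 centre x~ -0.7466638094396743 cols 49 511
near edge x at ends -40.03745831470601 -45.35076100595033 y -23.329718490261246 -108.17323410111099 yaw -0.06254305879351077 centre x~ 0.5979859920862509 cols 49 511
[(222, np.int64(219)), (223, np.int64(219)), (224, np.int64(220)), (225, np.int64(220)), (226, np.int64(221)), (227, np.int64(221)), (228, np.int64(222)), (229, np.int64(222)), (230, np.int64(223)), (231, np.int64(223)), (232, np.int64(224)), (233, np.int64(224)), (234, np.int64(225)), (235, np.int64(226)), (236, np.int64(226)), (237, np.int64(227)), (238, np.int64(227)), (239, np.int64(228)), (240, np.int64(228)), (241, np.int64(229)), (242, np.int64(229)), (243, np.int64(230)), (244, np.int64(230)), (245, np.int64(231)), (246, np.int64(231)), (247, np.int64(232)), (248, np.int64(232)), (249, np.int64(233)), (250, np.int64(233)), (251, np.int64(233)), (252, np.int64(232)), (253, np.int64(231))]
```

>>> carry_out:
  xyz:
    - [0.002,0.05,0.001]
    - [0.012,0.1,-0.0015]
    - [0.012,0.1,-0.0015]
    - [0.012,0.1,-0.0015]
    - [0.012,0.1,-0.0015]
  dr:
    - [0,0,0]
    - [0,0,0]
    - [0,0,0]
    - [0,0,0]
    - [0,0,0]

```text
time: 24.98
tool_pos: [486.0, 56.4, 13.3]
tcp_rot: [-3.14, 0.214, -2.984]
contact_force: [1.0, -3.9, 7.3]
grip_width: 0.4
```

```bash
python3 -c "
from h import *
st()
c=capture('scene'); cv2.imwrite('pics/s16.png',cv2.resize(c['image'][170:250,175:290],None,fx=6.9,fy=6.9,interpolation=cv2.INTER_CUBIC))
nearedge(c,222,245)
t=capture('top'); cv2.imwrite('pics/t16.png',cv2.resize(t['image'][165:265,155:335],None,fx=4.4,fy=4.4,interpolation=cv2.INTER_CUBIC))
"
```

```text
t 24.975 tcp jig [9.99 5.03] z 13.275406629634029 edge jig [5.39 5.  ] z -10.241114238965347 F [ 1.02 -3.88  7.34] M [-0.7  -0.22 -0.18] g 0.43191116277314495
near edge x at ends -43.89947854993587 -44.98197744454525 y -19.153965503255847 -85.80806418604463 yaw -0.016239117465385405 centre x~ -1.1993671110116466 cols 49 511
```

View pics/s16.png

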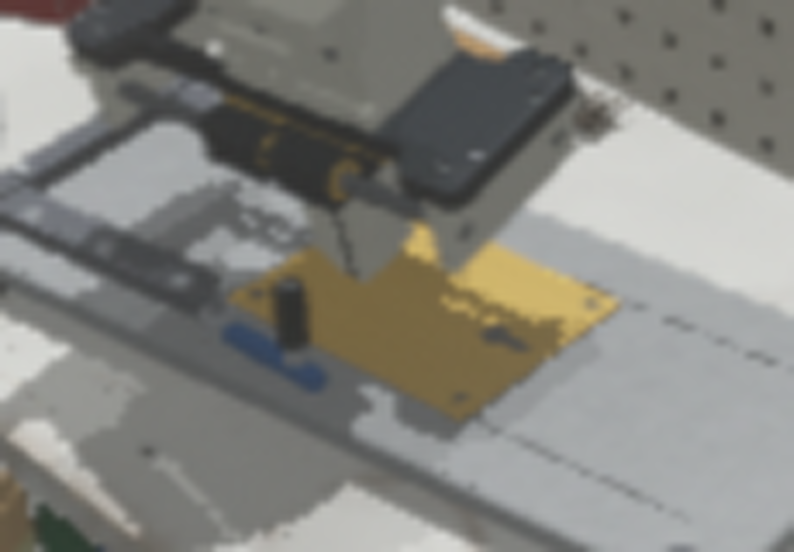

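View pics/t16.png

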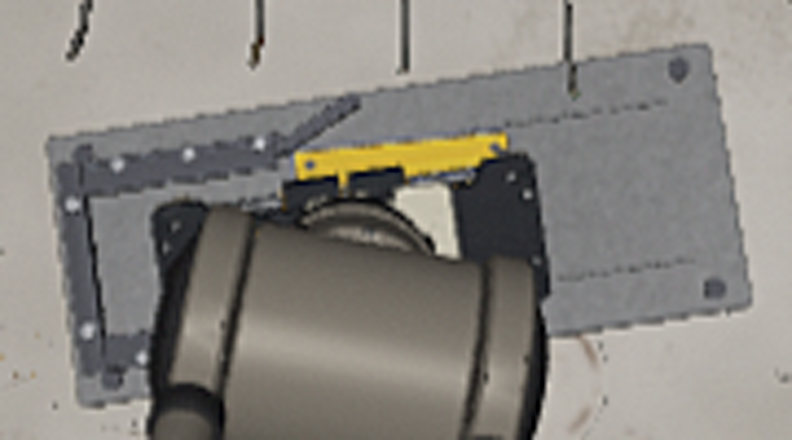

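```bash
python3 -c "
from h import *
t=capture('top')
h=cv2.cvtColor(t['image'],cv2.COLOR_BGR2HSV); m=cv2.inRange(h,(18,90,90),(32,255,255))
p=[(u,np.where(m[165:240,u])[0].min()+164.5) for u in range(225,268)]
P=np.array([toj(onz(t,q,27)) for q in p]); f=np.polyfit(P[:,1],P[:,0],1); print(f,-np.arctan(f[0]),P[0],P[-1])
print(toj(onz(t,(222.5,200.2),27)),toj(onz(t,(270,195.2),27)))"
```

```text
[ 0.05132206 46.03681118] -0.051277075665884526 [48.12275032 22.96670394] [ 42.80022036 -81.38049013]
[44.8409706  29.66911026] [ 39.98914382 -88.47475522]
```

>>> carry_out:
  xyz:
    - [0.01,0.06,-0.0015]
    - [0.01,0.08,-0.0015]
    - [0.01,0.08,-0.0015]
    - [0.01,0.08,-0.0018]
    - [0.01,0.06,-0.0018]
  dr:
    - [0,0,0]
    - [0,0,0]
    - [0,0,0]
    - [0,0,0]
    - [0,0,0]

```text
time: 25.75
tool_pos: [480.0, 77.4, 13.3]
tcp_rot: [-3.14, 0.215, -2.984]
contact_force: [2.9, -5.6, 7.2]
grip_width: 0.4
```

```bash
cat >> h.py <<'E'
def both(k):
    st(); c=capture('scene'); cv2.imwrite(f'pics/s{k}.png',cv2.resize(c['image'][160:250,165:290],None,fx=6.3,fy=6.3,interpolation=cv2.INTER_CUBIC))
    t=capture('top'); cv2.imwrite(f'pics/t{k}.png',cv2.resize(t['image'][165:265,155:335],None,fx=4.4,fy=4.4,interpolation=cv2.INTER_CUBIC))
    h=cv2.cvtColor(t['image'],cv2.COLOR_BGR2HSV); m=cv2.inRange(h,(18,90,90),(32,255,255)); m[:165]=0; m[240:]=0; m[:,330:]=0; m[:,:160]=0
    cs=np.where(m.any(0))[0]
    p=[(u,np.where(m[:,u])[0].min()-.5) for u in range(cs.min()+3,cs.max()-3) if m[:,u].any()]
    P=np.array([toj(onz(t,q,27)) for q in p]); f=np.polyfit(P[:,1],P[:,0],1); print('far edge',f,'yaw',-np.arctan(f[0]),P[0],P[-1],'res',np.std(P[:,0]-np.polyval(f,P[:,1])))
E
python3 -c "
from h import *
both(17)"
```

```text
t 25.75 tcp jig [ 7.38 26.63] z 13.275310495639909 edge jig [ 2.79 26.6 ] z -10.245016570610728 F [ 2.92 -5.56  7.24] M [-0.78 -0.5  -0.14] g 0.40777491737213256
far edge [ 0.02 42.31] yaw -0.019338269170879312 [42.25 51.23] [ 41.49 -56.11] res 1.7362395861152182
```

View pics/t17.png

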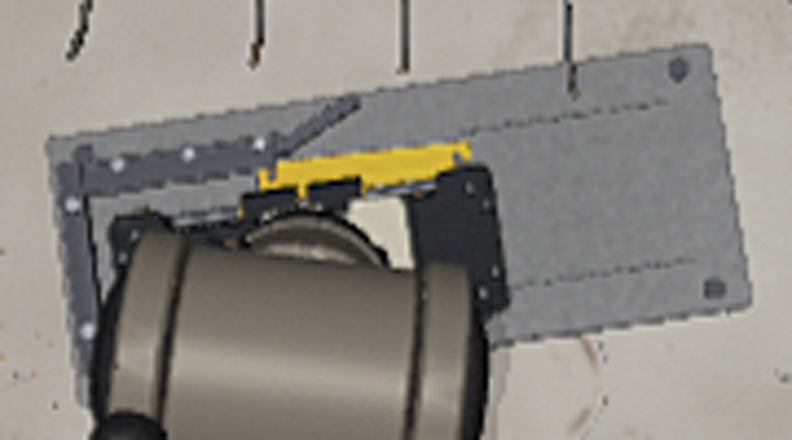

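View pics/s17.png

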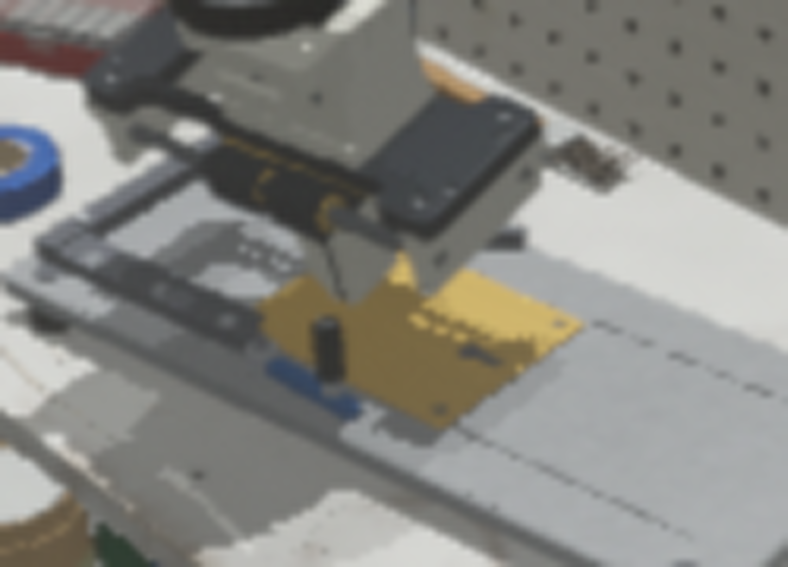

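>>> carry_out:
  xyz:
    - [0,0.06,0.0005]
    - [0,0.08,0.0005]
    - [0,0.08,0]
    - [0,0.08,0]
    - [0,0.08,0]
    - [0,0.08,0]
  dr:
    - [0,0,0]
    - [0,0,0]
    - [0,0,0]
    - [0,0,0]
    - [0,0,0]
    - [0,0,0]

```text
time: 26.6
tool_pos: [476.1, 104.8, 13.3]
tcp_rot: [-3.14, 0.216, -2.984]
contact_force: [3.4, -4.2, 6.3]
grip_width: 0.8
```

```bash
python3 -c "
from h import *
both(18)"
```

```text
t 26.6 tcp jig [ 7.89 54.32] z 13.300284948145467 edge jig [ 3.32 54.29] z -10.223418384474972 F [ 3.4  -4.18  6.25] M [-0.74 -0.54 -0.14] g 0.7603665015968923
far edge [-0.06 44.4 ] yaw 0.058416785709554366 [41.67 81.19] [ 43.36 -26.34] res 1.9070710529401176
```

View pics/s18.png

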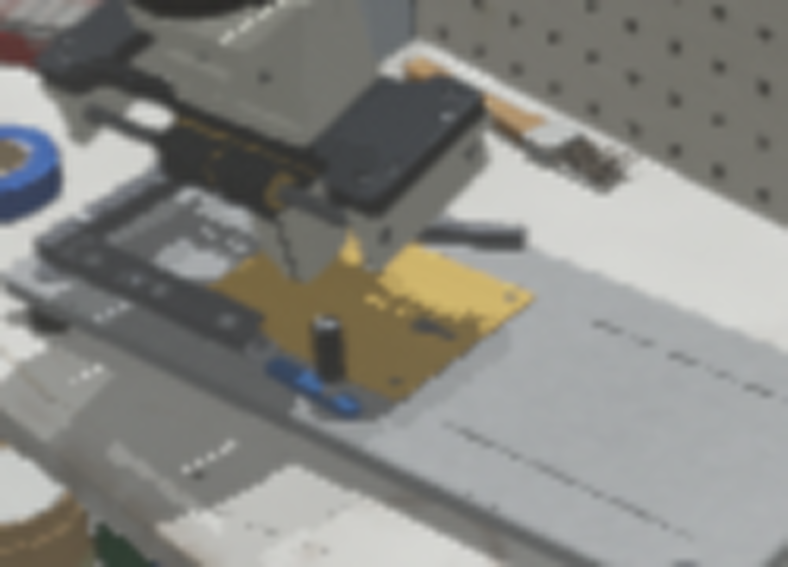

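>>> carry_out:
  xyz:
    - [-0.005,0.08,0.002]
    - [-0.005,0.08,0.002]
    - [0,0.1,0]
    - [0,0.1,0]
    - [0,0.1,0]
    - [0,0.1,0]
    - [0,0.1,0]
  dr:
    - [0,0,0]
    - [0,0,0]
    - [0,0,0]
    - [0,0,0]
    - [0,0,0]
    - [0,0,0]
    - [0,0,0]

```text
time: 27.58
tool_pos: [469.9, 144.2, 13.2]
tcp_rot: [-3.141, 0.214, -2.984]
contact_force: [1.8, -6.1, 10.0]
grip_width: 0.4
```

```bash
python3 -c "
from h import *
both(19)"
```

```text
t 27.575 tcp jig [ 7.95 94.21] z 13.159289951017387 edge jig [ 3.35 94.19] z -10.358678258723495 F [ 1.78 -6.15 10.03] M [-0.92 -0.3  -0.16] g 0.35672849627605513
far edge [-0.04 44.31] yaw 0.03547284598311815 [ 40.07 121.17] [44.22 13.53] res 1.2169844977123532
```

View pics/s19.png

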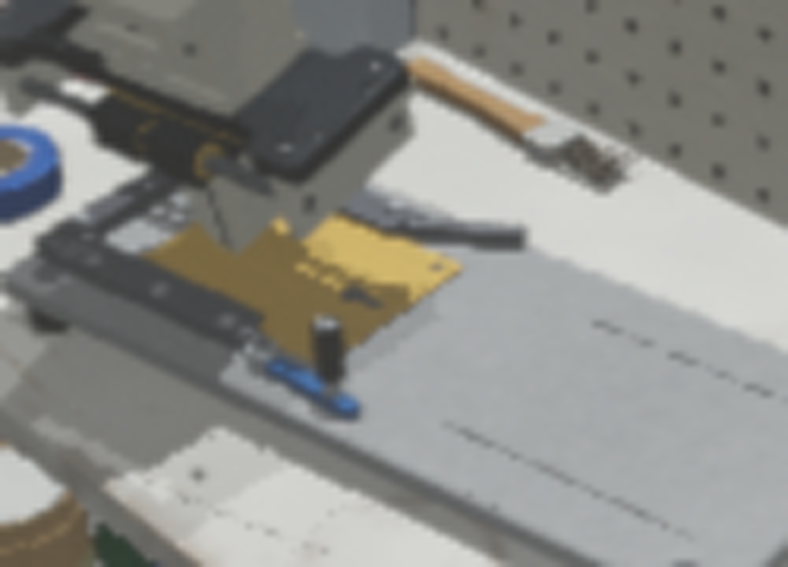

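View pics/t19.png

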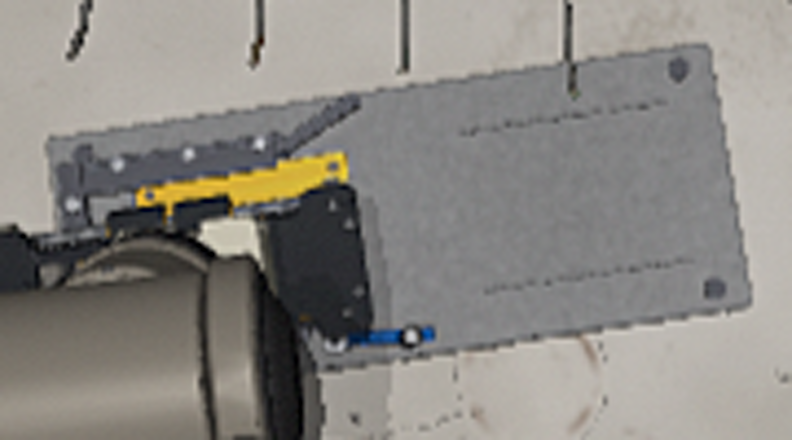

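>>> carry_out:
  xyz:
    - [0,0.06,0]
    - [0,0.08,0]
    - [0,0.08,0]
    - [0,0.05,0]
  dr:
    - [0,0,0]
    - [0,0,0]
    - [0,0,0]
    - [0,0,0]

```text
time: 28.18
tool_pos: [467.3, 160.2, 13.2]
tcp_rot: [-3.141, 0.214, -2.984]
contact_force: [1.3, -6.1, 9.1]
grip_width: 0.2
```

```bash
python3 -c "
from h import *
both(20)"
```

```text
t 28.175 tcp jig [  7.93 110.47] z 13.172177969903908 edge jig [  3.33 110.47] z -10.345346400131698 F [ 1.28 -6.14  9.06] M [-0.91 -0.33 -0.18] g 0.19768418961382098
far edge [-0.03 43.93] yaw 0.03276932957681185 [ 34.16 131.85] [43.92 28.55] res 1.4740677158857782
```

View pics/t20.png

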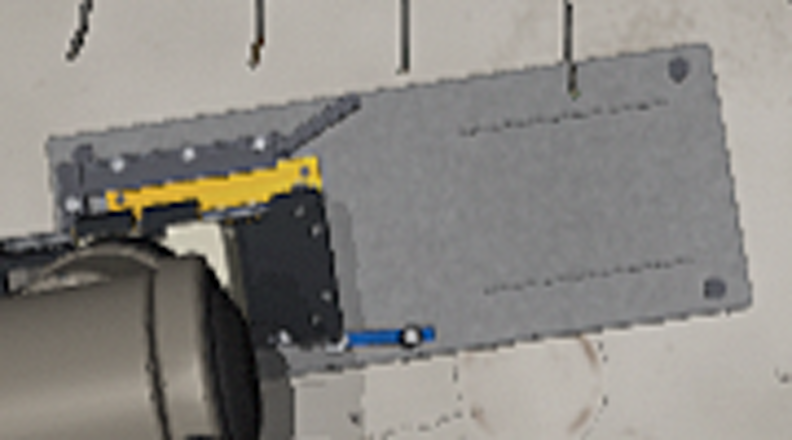

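>>> carry_out:
  xyz:
    - [0,0.04,0]
    - [0,0.04,0]
    - [0,0.025,0]
    - [0,0,0]
  dr:
    - [0,0,0]
    - [0,0,0]
    - [0,0,0]
    - [0,0,0]

```text
time: 28.78
tool_pos: [466.2, 166.5, 13.1]
tcp_rot: [-3.141, 0.214, -2.984]
contact_force: [1.1, -4.4, 10.5]
grip_width: 0.4
```

>>> carry_out:
  xyz:
    - [0,0.015,0]
    - [0,0.015,0]
  dr:
    - [0,0,0]
    - [0,0,0]

```text
time: 29.02
tool_pos: [466.0, 168.1, 13.2]
tcp_rot: [-3.141, 0.214, -2.984]
contact_force: [1.9, -5.4, 9.8]
grip_width: 0.5
```

>>> carry_out:
  xyz:
    - [0,0.015,0]
    - [0,0.015,0]
  dr:
    - [0,0,0]
    - [0,0,0]

```text
time: 29.28
tool_pos: [465.7, 169.9, 13.2]
tcp_rot: [-3.141, 0.214, -2.984]
contact_force: [1.2, -5.2, 10.5]
grip_width: 0.5
```

```bash
python3 -c "
from h import *
both(21)"
```

```text
t 29.275 tcp jig [  7.91 120.23] z 13.16500798400884 edge jig [  3.31 120.23] z -10.351875975178496 F [ 1.22 -5.22 10.49] M [-0.89 -0.31 -0.21] g 0.4928385266611795
far edge [-0.01 42.27] yaw 0.011530776031177721 [ 41.57 148.27] [45.01 35.88] res 1.069238351904136
```

View pics/t21.png

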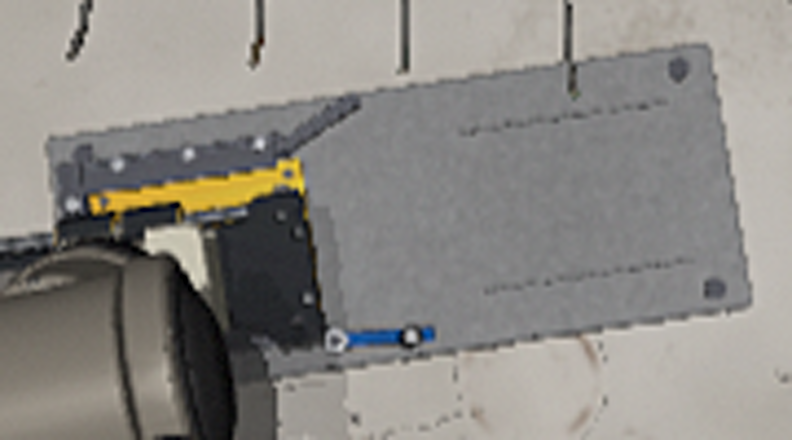

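View pics/s21.png

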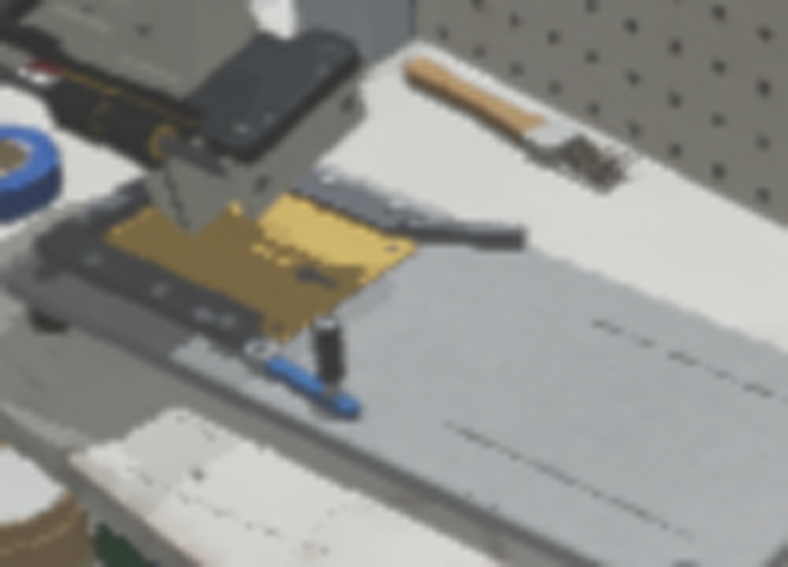

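>>> carry_out:
  xyz:
    - [0,0.01,0]
    - [0,0.01,0]
  dr:
    - [0,0,0]
    - [0,0,0]

```text
time: 29.62
tool_pos: [465.5, 170.9, 13.2]
tcp_rot: [-3.141, 0.214, -2.984]
contact_force: [1.8, -9.5, 9.6]
grip_width: 0.3
```

>>> carry_out:
  xyz:
    - [0,0.01,0]
    - [0,0.01,0]
  dr:
    - [0,0,0]
    - [0,0,0]

```text
time: 29.88
tool_pos: [465.3, 171.9, 13.1]
tcp_rot: [-3.141, 0.214, -2.984]
contact_force: [0.8, -8.9, 10.3]
grip_width: 0.4
```

>>> carry_out:
  xyz:
    - [0,0.01,0]
    - [0,0.01,0]
  dr:
    - [0,0,0]
    - [0,0,0]

```text
time: 30.12
tool_pos: [465.1, 173.0, 13.1]
tcp_rot: [-3.141, 0.214, -2.984]
contact_force: [1.3, -9.5, 11.2]
grip_width: 0.4
```

>>> carry_out:
  xyz:
    - [-0.035,0,-0.163]
    - [-0.0875,0,-0.41]
    - [-0.0875,0,-0.41]
    - [0,0,0]
  dr:
    - [0,0,0]
    - [0,0,0]
    - [0,0,0]
    - [0,0,0]

```text
time: 30.62
tool_pos: [463.9, 174.2, 73.8]
tcp_rot: [3.141, 0.213, -2.984]
contact_force: [-0.1, -0.8, 0.2]
grip_width: 0.0
```

>>> carry_out:
  xyz:
    - [0.228,-0.47,-0.049]
    - [0.228,-0.47,-0.049]
    - [0.228,-0.47,-0.049]
    - [0.228,-0.47,-0.049]
    - [0.228,-0.47,-0.049]
    - [0,0,0]
  dr:
    - [0,0,0]
    - [0,0,0]
    - [0,0,0]
    - [0,0,0]
    - [0,0,0]
    - [0,0,0]
  gripper: -0.35

```text
time: 31.38
tool_pos: [414.8, 22.4, 71.5]
tcp_rot: [3.141, 0.208, -2.988]
contact_force: [0.3, 0.4, -0.2]
grip_width: 29.8
```

```bash
python3 -c "
from h import *
both(22)"
```

```text
t 31.375 tcp jig [-65.7  -17.32] z 71.45335645901366 edge jig [-70.46 -17.28] z 47.96797910438052 F [ 0.31  0.42 -0.24] M [0.02 0.2  0.02] g 29.805048416016756
far edge [ 0.27 14.06] yaw -0.26723516250393964 [ 40.49 140.96] [-57.95 -38.67] res 16.608586622563287
```

View pics/s22.png

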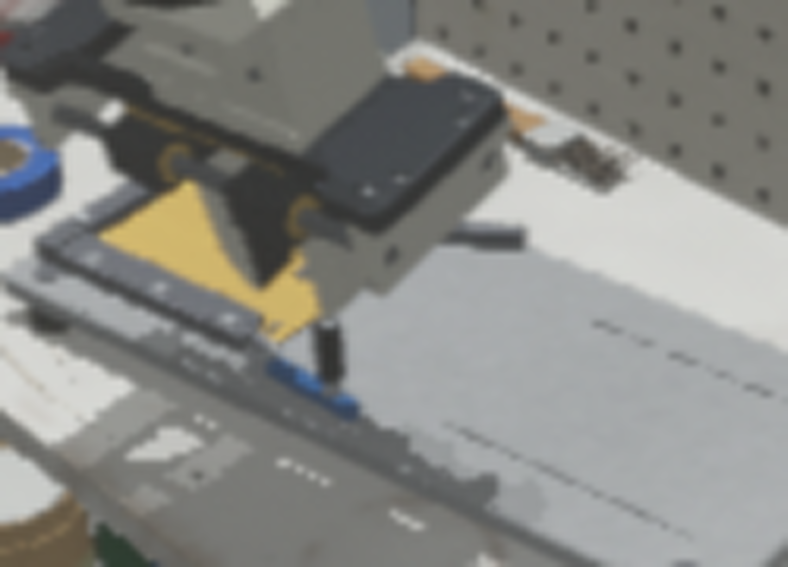

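View pics/t22.png

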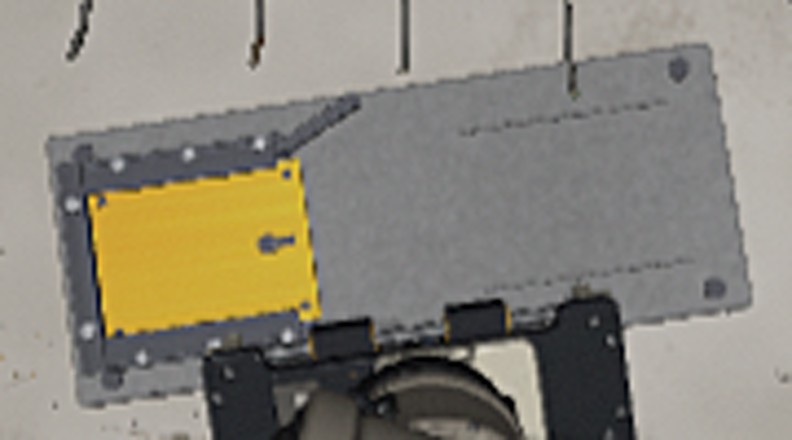

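```bash
python3 -c "
from h import *
t=capture('top'); h=cv2.cvtColor(t['image'],cv2.COLOR_BGR2HSV); m=cv2.inRange(h,(18,90,90),(32,255,255))
for z in (24,27):
  P=[];F=[]
  for v in range(203,236):
    w=np.where(m[v,160:240])[0]+160
    P.append(toj(onz(t,(w.max()+.5,v),z)));F.append(toj(onz(t,(w.min()-.5,v),z)))
  P=np.array(P);F=np.array(F)
  for n,Q in(('rear',P),('front',F)):
    f=np.polyfit(Q[2:-2,0],Q[2:-2,1],1);print(z,n,'y at x=-35,0,35',np.polyval(f,[-35,0,35]))
o,R=st(); s=capture('scene')
for y in(-15,15): print(proj(s,o['tool_pos']+R@np.array([0,y,-13.])))
print(proj(s,(*tow((-64,-17.8)),24+42)))
cv2.imwrite('pics/s23.png',cv2.resize(s['image'][175:235,180:250],None,fx=10,fy=10,interpolation=cv2.INTER_CUBIC))
"
```

```text
24 rear y at x=-35,0,35 [30.05877008 29.80447076 29.55017144]
24 front y at x=-35,0,35 [162.8331758  150.46974098 138.10630615]
27 rear y at x=-35,0,35 [29.90114201 29.64684269 29.39254337]
27 front y at x=-35,0,35 [162.21857031 149.85513548 137.49170066]
t 31.525 tcp jig [-64.48 -15.92] z 71.88481510506743 edge jig [-69.21 -15.9 ] z 48.39349416396239 F [0.83 0.12 0.84] M [ 0.05  0.15 -0.01] g 29.773839700856044
[217.48 207.73]
[208.4  203.69]
[215.   211.57]
```

View pics/s23.png

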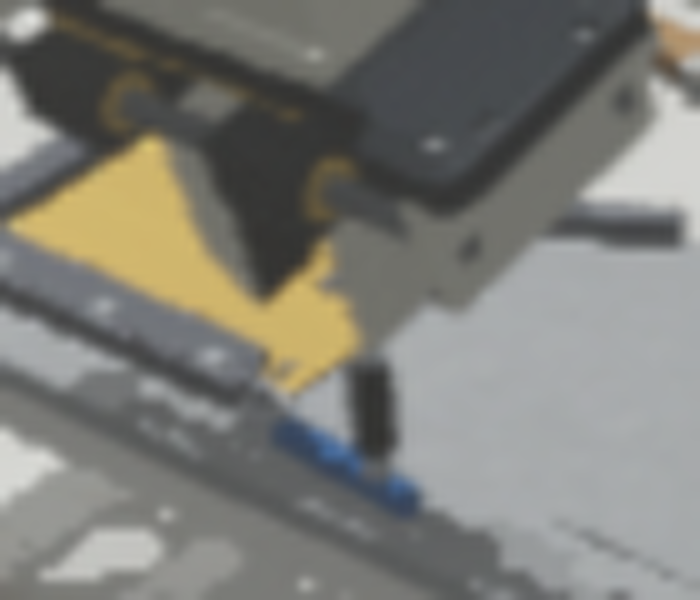

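```bash
python3 -c "
from h import *
T=capture('top');S=capture('scene')
a=cv2.imread('pics/top0.png')[225:255,225:265]; cv2.imwrite('pics/pt.png',cv2.resize(a,None,fx=16,fy=16,interpolation=cv2.INTER_NEAREST))
for u in ((248.4,241.6),): 
  for v in((217,211.4),(217,212)):
    X,e=tri(T,u,S,v); print(X,e,toj(X))
  print(toj(onz(T,u,66)))
print(toj(onz(S,(217,212),66)), toj(onz(S,(217.5,222),40)))
print(proj(S,(*tow((-60,24)),30)))
"
```

```text
[418.11217127  19.85229155  66.61638827] 4.5566113160503 [-62.82029401 -20.36354556]
[418.03300661  19.88253432  64.83669776] 4.4299964732297346 [-62.89368021 -20.32116472]
[-64.44074133 -18.75272217]
[-62.51647164 -23.09284093] [-67.67298033 -26.59259714]
[205.19061235 216.8133424 ]
```

View pics/pt.png

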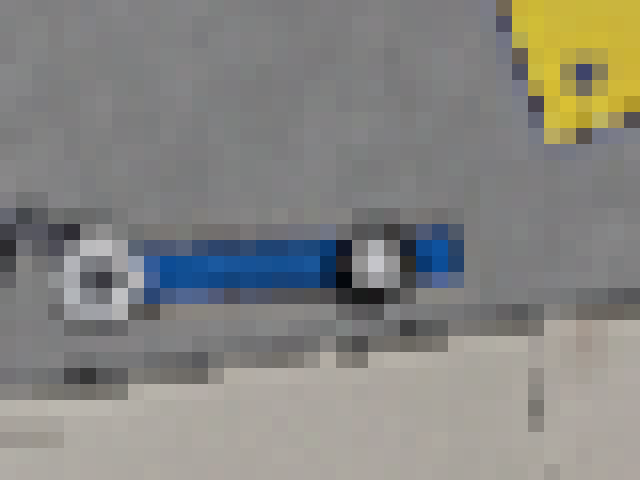

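>>> carry_out:
  xyz:
    - [-0.114,-0.05,0.0243]
    - [0.03,0,0.147]
    - [0.03,0,0.147]
    - [0,0,0]
  dr:
    - [0,0,0]
    - [0,0,0]
    - [0,0,0]
    - [0,0,0]

```text
time: 32.17
tool_pos: [422.5, 22.0, 53.2]
tcp_rot: [3.141, 0.207, -2.984]
contact_force: [-0.4, 0.1, 0.7]
grip_width: 29.5
```

```bash
python3 -c "
from h import *
st();s=capture('scene')
cv2.imwrite('pics/s24.png',cv2.resize(s['image'][175:235,180:250],None,fx=10,fy=10,interpolation=cv2.INTER_CUBIC))
"
```

```text
t 32.175 tcp jig [-58.17 -18.91] z 53.19421679628758 edge jig [-62.94 -18.89] z 29.711135052718294 F [-0.4   0.11  0.67] M [ 0.    0.16 -0.04] g 29.53865664880347
```

View pics/s24.png

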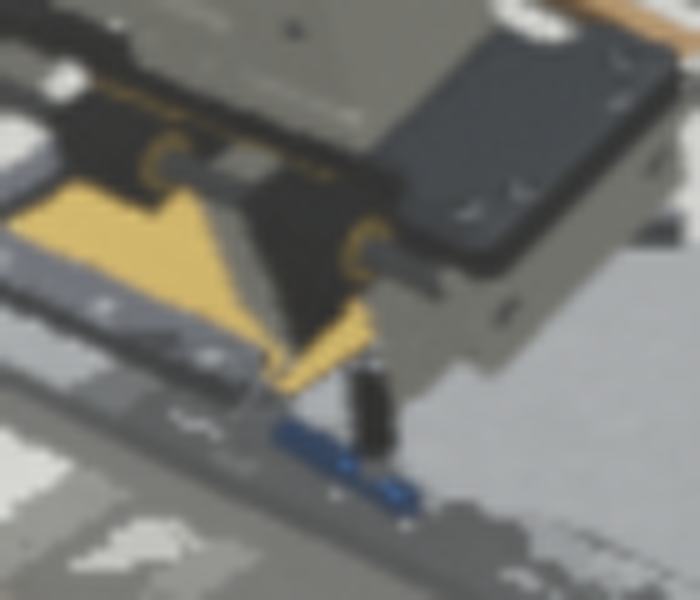

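>>> carry_out:
  xyz:
    - [0,0.03,0]
    - [0.02,0,0.096]
    - [0.02,0,0.096]
    - [0,0,0]
  dr:
    - [0,0,0]
    - [0,0,0]
    - [0,0,0]
    - [0,0,0]

```text
time: 32.72
tool_pos: [422.7, 23.7, 42.0]
tcp_rot: [3.141, 0.208, -2.984]
contact_force: [-0.3, 0.0, 0.2]
grip_width: 30.2
```

>>> carry_out:
  xyz:
    - [0.02,0,0.096]
    - [0.02,0,0.09]
    - [0,0,0]
  dr:
    - [0,0,0]
    - [0,0,0]
    - [0,0,0]

```text
time: 33.1
tool_pos: [422.7, 23.7, 30.6]
tcp_rot: [3.141, 0.208, -2.984]
contact_force: [0.4, 0.5, 0.2]
grip_width: 30.0
```

```bash
python3 -c "
from h import *
st();s=capture('scene')
cv2.imwrite('pics/s25.png',cv2.resize(s['image'][175:235,180:250],None,fx=10,fy=10,interpolation=cv2.INTER_CUBIC))
"
```

```text
t 33.1 tcp jig [-57.66 -17.31] z 30.56259003878558 edge jig [-62.4  -17.29] z 7.073332691829531 F [0.43 0.48 0.15] M [ 0.07  0.13 -0.04] g 29.978662040823085
```

View pics/s25.png

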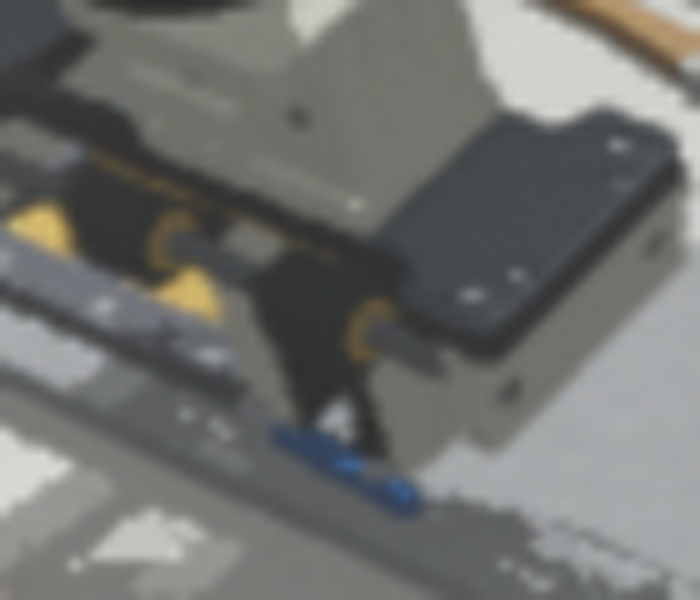

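>>> carry_out:
  xyz:
    - [0,0,0]
    - [0,0,0]
    - [0,0,0]
    - [0,0,0]
  dr:
    - [0,0,0]
    - [0,0,0]
    - [0,0,0]
    - [0,0,0]
  gripper: -1

```text
time: 33.65
tool_pos: [423.1, 23.9, 31.2]
tcp_rot: [3.141, 0.21, -2.984]
contact_force: [1.1, 4.2, 1.7]
grip_width: 11.0
```

```bash
python3 -c "
from h import *
st();s=capture('scene')
cv2.imwrite('pics/s26.png',cv2.resize(s['image'][175:235,180:250],None,fx=10,fy=10,interpolation=cv2.INTER_CUBIC))
"
```

```text
t 33.65 tcp jig [-57.25 -17.19] z 31.21114939467361 edge jig [-61.96 -17.17] z 7.716047665556786 F [1.13 4.17 1.66] M [0.69 0.08 0.08] g 10.951302658654635
```

View pics/s26.png

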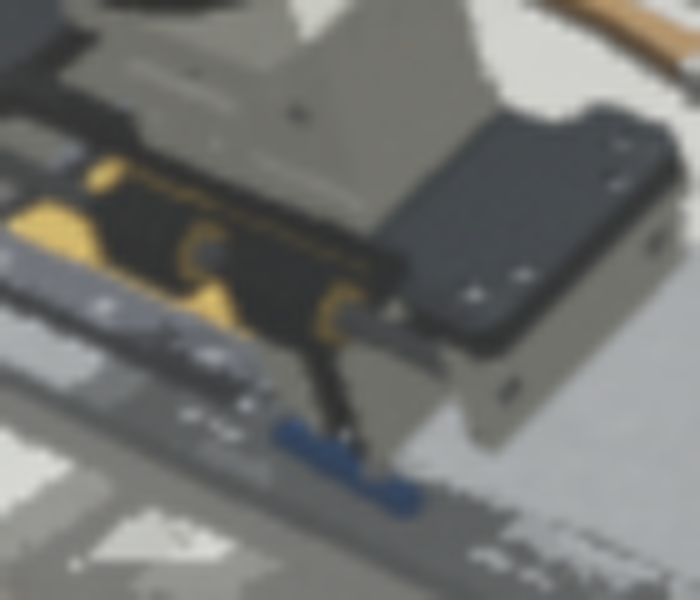

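>>> carry_out:
  xyz:
    - [-0.092,0.0035,0.0196]
    - [-0.092,0.0035,0.0196]
    - [-0.082,0.0255,0.0174]
    - [-0.081,0.0255,0.0174]
  dr:
    - [0,0,0]
    - [0,0,0]
    - [0,0,0]
    - [0,0,0]

```text
time: 34.2
tool_pos: [443.4, 29.9, 31.2]
tcp_rot: [-3.141, 0.209, -2.983]
contact_force: [-3.3, -4.0, 7.4]
grip_width: 10.9
```

```bash
python3 -c "
from h import *
both(27)
"
```

```text
t 34.2 tcp jig [-36.23 -14.46] z 31.208630345336193 edge jig [-40.96 -14.47] z 7.717137394220202 F [-3.28 -3.96  7.44] M [-0.56  0.5   0.05] g 10.924532520704297
far edge [ 0.25 15.77] yaw -0.2487539868749864 [ 40.49 140.96] [-23.69 -23.94] res 14.562169327339724
```

View pics/s27.png

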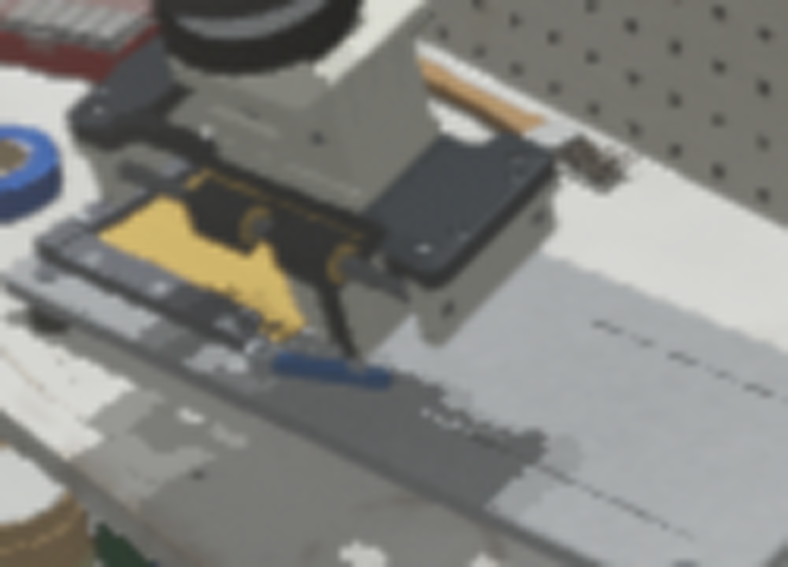

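>>> carry_out:
  xyz:
    - [-0.073,0.0455,0.0155]
    - [-0.073,0.0455,0.0155]
    - [-0.06,0.0625,0.0127]
    - [-0.06,0.0625,0.0127]
    - [-0.0427,0.0755,0.0091]
    - [-0.0427,0.0755,0.0091]
  dr:
    - [0,0,0]
    - [0,0,0]
    - [0,0,0]
    - [0,0,0]
    - [0,0,0]
    - [0,0,0]

```text
time: 35.05
tool_pos: [465.9, 53.4, 31.8]
tcp_rot: [-3.137, 0.217, -2.983]
contact_force: [9.8, -12.2, -13.1]
grip_width: 10.9
```

>>> carry_out:
  xyz:
    - [-0.0202,0.067,0.0043]
    - [-0.0202,0.067,0.0043]
    - [-0.007,0.055,0.0015]
  dr:
    - [0,0,0]
    - [0,0,0]
    - [0,0,0]

```text
time: 35.42
tool_pos: [467.3, 65.6, 32.0]
tcp_rot: [-3.138, 0.218, -2.983]
contact_force: [12.5, -9.6, -10.3]
grip_width: 11.0
```

```bash
python3 -c "
from h import *
both(28)
"
```

```text
t 35.425 tcp jig [-7.   17.03] z 32.03192369688784 edge jig [-11.52  16.95] z 8.498637293064256 F [ 12.5   -9.64 -10.26] M [-1.51 -1.49  0.02] g 11.042774020557365
far edge [ 0.01 39.93] yaw -0.010035502336257617 [ 40.49 140.96] [19.04 29.55] res 3.510559552375482
```

View pics/s28.png

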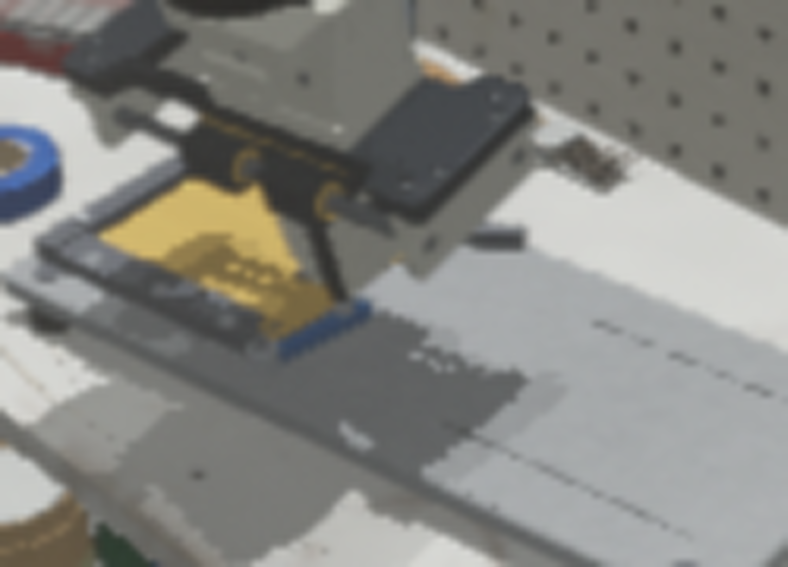

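>>> carry_out:
  xyz:
    - [-0.03,0.03,0.0064]
    - [-0.03,0.03,0.0064]
    - [0,0.02,0]
  dr:
    - [0,0,0]
    - [0,0,0]
    - [0,0,0]

```text
time: 35.9
tool_pos: [467.6, 71.4, 31.8]
tcp_rot: [-3.139, 0.213, -2.983]
contact_force: [2.5, -6.6, 0.0]
grip_width: 11.0
```

```bash
python3 -c "
from h import *
both(29)
"
```

```text
t 35.9 tcp jig [-5.84 22.75] z 31.755150342824454 edge jig [-10.47  22.7 ] z 8.243083261227447 F [ 2.5  -6.65  0.03] M [-0.98 -0.26  0.02] g 11.038226998173831
far edge [ 0.05 36.27] yaw -0.0461589659756113 [ 40.49 140.96] [ 7.47 18.75] res 5.6789987595325195
```

View pics/s29.png

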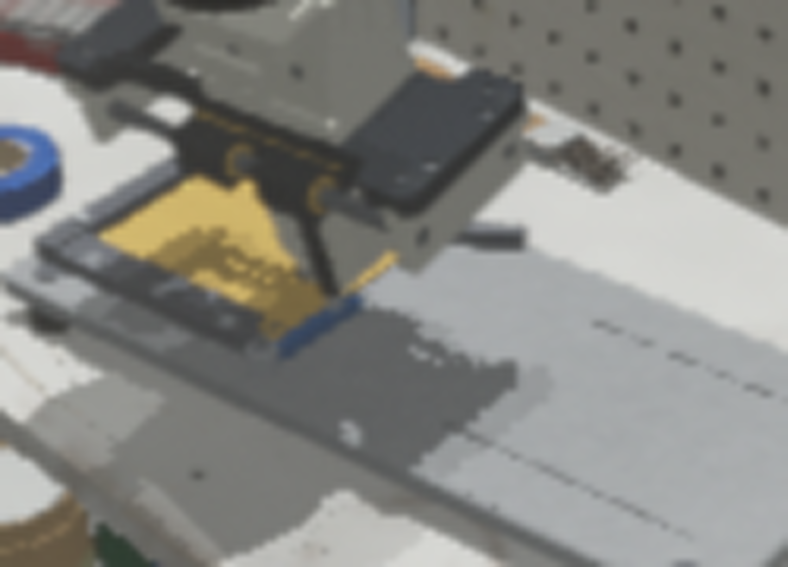

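View pics/t29.png

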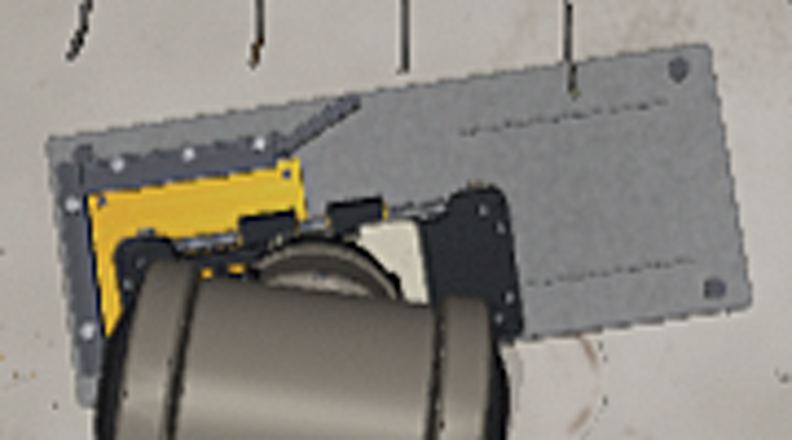

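>>> carry_out:
  xyz:
    - [0,0.015,0]
    - [0,0.01,0]
  dr:
    - [0,0,0]
    - [0,0,0]

```text
time: 36.25
tool_pos: [467.6, 72.9, 31.8]
tcp_rot: [-3.139, 0.214, -2.983]
contact_force: [3.8, -6.6, -0.2]
grip_width: 11.1
```

>>> carry_out:
  xyz:
    - [0,0.01,0]
    - [0,0.005,0]
    - [0,0,0]
  dr:
    - [0,0,0]
    - [0,0,0]
    - [0,0,0]

```text
time: 36.62
tool_pos: [467.6, 73.7, 31.8]
tcp_rot: [-3.139, 0.214, -2.983]
contact_force: [4.3, -6.5, -0.6]
grip_width: 11.0
```

```bash
python3 -c "
from h import *
both(30)
"
```

```text
t 36.625 tcp jig [-5.42 24.93] z 31.826993918065135 edge jig [-10.03  24.88] z 8.310843097222296 F [ 4.28 -6.5  -0.6 ] M [-1.15 -0.54  0.  ] g 10.997911150388761
far edge [ 0.04 36.4 ] yaw -0.04463330053769951 [ 40.49 140.96] [ 7.83 21.19] res 5.651844565253852
```

View pics/s30.png

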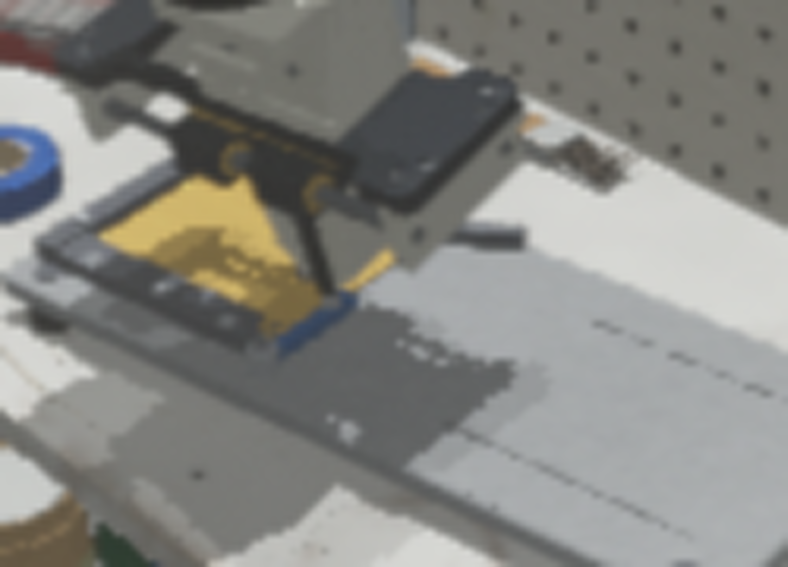

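>>> carry_out:
  xyz:
    - [0,0.01,0]
    - [0,0.01,0]
  dr:
    - [0,0,0]
    - [0,0,0]

```text
time: 36.98
tool_pos: [467.6, 73.9, 31.8]
tcp_rot: [-3.138, 0.214, -2.983]
contact_force: [3.7, -17.3, -0.9]
grip_width: 11.2
```

>>> carry_out:
  xyz:
    - [0,0.01,0]
    - [0,0.01,0]
  dr:
    - [0,0,0]
    - [0,0,0]

```text
time: 37.22
tool_pos: [467.7, 74.1, 31.8]
tcp_rot: [-3.137, 0.214, -2.982]
contact_force: [3.8, -26.1, -0.5]
grip_width: 10.8
```

>>> carry_out:
  xyz:
    - [0,0.01,0]
    - [0,0.01,0]
  dr:
    - [0,0,0]
    - [0,0,0]

```text
time: 37.48
tool_pos: [467.8, 74.3, 31.8]
tcp_rot: [-3.135, 0.215, -2.982]
contact_force: [4.4, -34.6, -3.0]
grip_width: 10.8
```

>>> carry_out:
  xyz:
    - [0,-0.015,0]
    - [0,-0.015,0]
    - [0,-0.006,0]
  dr:
    - [0,0,0]
    - [0,0,0]
    - [0,0,0]

```text
time: 37.85
tool_pos: [467.8, 73.9, 31.8]
tcp_rot: [-3.138, 0.214, -2.984]
contact_force: [5.3, -14.8, -1.6]
grip_width: 11.0
```

>>> carry_out:
  xyz:
    - [0,0,0]
    - [0,0,0]
    - [0,0,0]
    - [0,0,0]
  dr:
    - [0,0,0]
    - [0,0,0]
    - [0,0,0]
    - [0,0,0]
  gripper: -0.35

```text
time: 38.35
tool_pos: [464.7, 76.5, 31.0]
tcp_rot: [3.141, 0.209, -2.984]
contact_force: [0.6, 0.2, -0.0]
grip_width: 29.5
```

>>> carry_out:
  xyz:
    - [-0.05,0,-0.25]
    - [-0.09,0,-0.4]
    - [-0.09,0,-0.4]
    - [-0.05,0,-0.25]
    - [0,0,0]
  dr:
    - [0,0,0]
    - [0,0,0]
    - [0,0,0]
    - [0,0,0]
    - [0,0,0]

```text
time: 38.98
tool_pos: [465.7, 76.5, 111.8]
tcp_rot: [-3.141, 0.212, -2.984]
contact_force: [-0.3, 0.2, 0.0]
grip_width: 30.1
```

>>> carry_out:
  xyz:
    - [0.4,0.2,-0.15]
    - [0.4,0.2,-0.15]
    - [0.4,0.2,-0.15]
    - [0.3,0.2,-0.15]
    - [0,0,0]
  dr:
    - [0,0,0]
    - [0,0,0]
    - [0,0,0]
    - [0,0,0]
    - [0,0,0]

```text
time: 39.6
tool_pos: [361.9, 109.1, 126.9]
tcp_rot: [3.141, 0.208, -2.982]
contact_force: [0.1, 0.0, -0.8]
grip_width: 29.9
```

```bash
python3 -c "
from h import *
both(31)
t=capture('top'); h=cv2.cvtColor(t['image'],cv2.COLOR_BGR2HSV); m=cv2.inRange(h,(18,90,90),(32,255,255))
P=[]
for v in range(205,234):
    w=np.where(m[v,160:240])[0]
    if len(w): P.append(toj(onz(t,(w.max()+160.5,v),27)))
P=np.array(P);print(P[::4])
b=cv2.inRange(h,(100,120,60),(125,255,255)); b[:170]=0;b[262:]=0;b[:,:165]=0;b[:,330:]=0
ys,xs=np.where(b); Q=np.array([toj(onz(t,(x,y),30)) for x,y in zip(xs,ys)]); print('blue',len(Q),Q.min(0),Q.max(0)); 
if len(Q)>5: print(np.arctan(np.polyfit(Q[:,0],Q[:,1],1)))
"
```

```text
t 39.6 tcp jig [-104.25   76.7 ] z 126.86176855341552 edge jig [-108.99   76.7 ] z 103.37194614109494 F [ 0.06  0.04 -0.78] M [0.07 0.07 0.01] g 29.903360880240715
far edge [-0.01 42.37] yaw 0.013276698549194813 [ 40.49 140.96] [36.55 29.59] res 1.4221602300041305
[[ 32.69  28.88]
 [ 22.89  30.26]
 [ 12.75  29.2 ]
 [  2.99  30.57]
 [ -7.1   29.51]
 [-16.81  30.88]
 [-26.85  29.82]
 [-36.88  28.77]]
blue 48 [-51.86  20.51] [ 36.53 140.9 ]
[0.39 1.55]
```

View pics/s31.png

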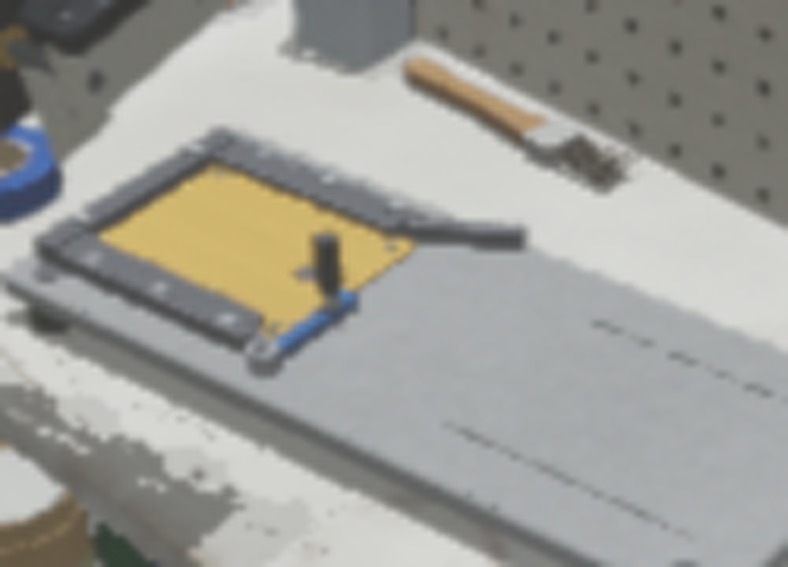

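View pics/t31.png

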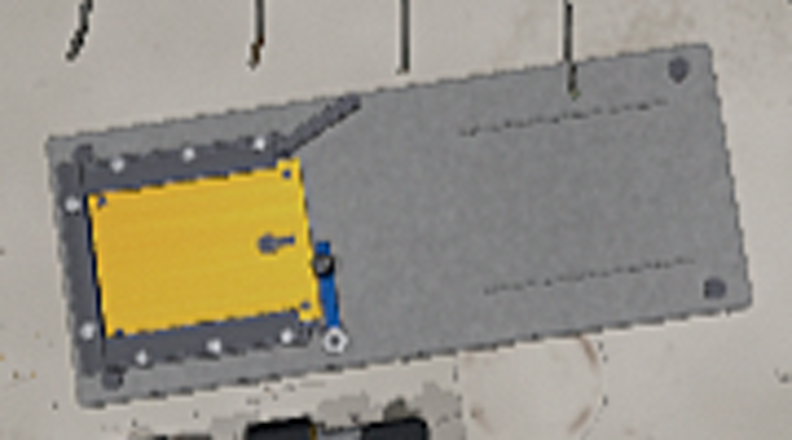

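```bash
python3 -c "
from h import *
t=capture('top')
p=toj(onz(t,(228.2,224.8),66)); g=toj(onz(t,(230.9,242.3),30)); print(p,g,np.arctan2(-(p-g)[1],(p-g)[0]))
h=cv2.cvtColor(t['image'],cv2.COLOR_BGR2HSV); b=cv2.inRange(h,(100,120,60),(125,255,255)); z=b*0; z[218:244,226:236]=b[218:244,226:236]
ys,xs=np.where(z); Q=np.array([toj(onz(t,(x,y),30)) for x,y in zip(xs,ys)]); f=np.polyfit(Q[:,0],Q[:,1],1); print(len(Q),'angle',-np.arctan(f[0]),np.polyval(f,[-60,-18,-5]))
st()"
```

```text
[-18.7215126   22.45606257] [-60.4425578   23.58902092] 0.02714888796098447
45 angle 0.021147907995029535 [24.28562419 23.39727962 23.12231582]
t 39.8 tcp jig [-102.31   75.75] z 127.1056615268008 edge jig [-107.03   75.75] z 103.61126261795756 F [ 0.73 -0.    0.9 ] M [ 0.04  0.17 -0.02] g 29.880236512819472
```

```bash
python3 -c "
from plant import close_job
print(close_job())"
```

```text
the job is handed in; nothing more can be done
None
```

The brass plate is fully home in the jig and the blue gate is shut behind it. I handed the job in at about 40 s of the 72 s allowed.

**What I did:** I pressed the closed fingertips on the larger plate with about 6 to 12 N. I straightened it, centred it, and drew it between the guides and under the lips until it met the back stop. The force on the drag rose to about 9.5 N there. I then lifted off, gripped the black post, swung the gate to its stop, released it and moved clear.

**Last checks:**
- **Plate:** its rear edge measured y ≈ 30 mm right across, where 30 is home, and it sits square to the jig.
- **Gate:** its angle measured about 0.02 rad, which is zero within the camera error.
- **Contact:** the gripper was touching nothing at the end. I touched none of the bystanders, though I did not measure their positions again.

**What disagreed or was less than ideal:**
- **Reach:** contact came with the reported TCP about 35 mm lower than the given fingertip length implies, and the images showed the same offset. I went by force and camera instead.
- **Tilt:** I leaned the tool about 12° toward the robot to keep the wrist clear of the pegboard hooks, so the fingertips pressed on their edge.
- **Gate stop:** the push on the post reached about 35 N for a moment when the gate met its stop, and I backed off before releasing. That was harder than it needed to be.

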